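# Chock a specimen jar under the microscope

### The arm

A 6-joint arm with a two-finger parallel gripper is mounted at the origin on the work surface. World frame = base frame: x ahead of the robot, y to its left, z up, the work surface at z = 0. Lengths are in m, angles in rad, forces in N, time in s.
With the tool pointing down it reaches from about 0.25 to 0.775 m from the base axis. Payload 4 kg.
Tool frame: the origin (TCP) lies on the centre line of the jaws, within the pads' length; the fingertips stand 22 mm ahead of it and the grasp point (between the pads) lies 3 mm ahead of it; z points along the fingers, y is the direction in which the jaws open and shut (so a half turn about z gives the same grasp; the last joint's range is limited). The gripper opens to 94 mm and grips with 3 to 60 N. Pads are 16 mm wide; open, the fingers measure 119 mm over their backs; the gripper's body (75 mm by 177 mm) begins 78 mm behind the grasp point.
Start: joints at [1.096, 0.087, 1.371, -0, 1.684, -0.103], TCP at [0.2, 0.512, 0.194] pointing down, gripper open.
Joint ranges: [-3.1, 3.1], [-0.76, 2.03], [0.27, 2.55], [-1.08, 4.22], [0.17, 2.65], [-2.57, 2.57]. Speed limits (rad/s): [2.79, 2.79, 3.14, 3.14, 3.14, 3.14].

### API

Orientations are given as [roll, pitch, yaw] about the fixed x, y, z axes, in that order (R = Rz(yaw) Ry(pitch) Rx(roll)).
In Python, from bench import robot gives the robot as it stands. The module is installed in compiled form; this text tells all that it offers.
- The arm moves only by the shell command python3 -m inch 'ROWS'. ROWS is JSON, a list of rows, each an object with "linear": the shift along the world's x, y, z scaled (see below), a list of three; "twist": the turn about the world's z scaled (see below); "gripper": the opening, from 0 (shut) to 1 (fully open). In form: [{"linear": [x, y, z], "twist": twist, "gripper": gripper}, ...]. A call has 1 to 10 rows; each row is the pose to reach, as a shift and turn from the pose commanded when the call began; what a row does not reach only later rows make up. The controller multiplies each number of a shift by 0.1 m and each number of a turn by 60 degrees. A row lasts 1/12 s, in which the tool goes at most 41.7 mm and 7.16 degrees, less where a joint would pass 70% of its speed; a pose out of reach is approached as far as the arm can. A call with a number of a shift or a turn outside -1 to 1 is refused whole. A call with a gripper value outside its range is refused whole. The fingers move at their own pace and stop on an object; the grip force is fixed at half the most. Time passes only in rows, so rows that repeat a pose let the fingers close. It gives the time, the measured TCP pose, the force and the opening at its end, in the units of the state.
- robot.get_obs(): the state, without advancing time (a new reading comes with each control period).
- robot.snapshot(name): name is "side" or "top" or "wrist"; returns a dict with "image" (480x640x3 uint8, red, green, blue), "depth" (480x640 float32, m along the optical axis (not along the pixel's ray), 0 where there is no reading), "mtx" (3x3 intrinsics, pixels), "rvec" (rotation vector, rad) and "tvec" (3), from world to camera coordinates, as OpenCV has them; the wrist camera has in their place "hand_eye" (4x4, takes a point from camera to tool coordinates, whose origin is the TCP and whose axes are the flange's). Camera axes: x right, y down, z forward; pixel columns grow to the right and rows downward; lengths in m; the calibration is good to about 2 mm. The wrist camera is an equidistant fisheye: a pixel r from the principal point sees the ray r / f radians off the axis. A picture is of the moment at which its call begins: read the wrist's pose just before it.
- robot.close_job(): hands the job in, once; it reports no verdict.
The state is a dict: "time": time; "joint_positions": joint angles; "qvel": joint speeds; "joint_torque": joint torques, N m; "tool_pos": TCP position; "ee_rot": TCP orientation; "wrist_force": force on the tool from outside, world axes, zero at the start; "wrist_torque": the same for the moment, N m; "width": finger opening in m.
Only numpy, scipy, OpenCV 4.12 (cv2) and the standard library are available. Lean on these libraries where they do the work, as an engineer would, in place of code of your own. Each camera call takes 0.05 s, during which the arm holds its last target.

### The job

The specimen jar lying on the sloped plate under the microscope is held only by the two steel stop pins on its low side. Slide the orange wedge chock, thin edge first, up the slope between the pins until it sits flat, square and centred, snug against the low side of the jar and let go of it, hardly shifting the jar; then pull the red knob fully downhill to draw the pins back, so that the jar stays put on the chock alone. Do not bump the microscope or disturb the other things on the bench.

Things in the scene. Friction and masses are not known exactly. Their poses are not given: they have to be found in the camera images.
- stage: White sloped plate, fixed, 200 mm deep (x), 170 mm wide (y), rising at 8 degrees towards its +x (to the robot's left); -x is downhill. Origin on the bench below the line where the jar touches the plate at the start; the plate's top is 37.6 mm high there and runs from 125 mm downhill to 75 mm uphill of it. These axes are level: z is vertical.
- jar: Amber glass specimen jar with a white lid and a blank paper band, a cylinder 70 mm in diameter and 120 mm long, about 0.35 kg, lying across the plate with its axis (own y) along the plate's y, centred on the width. Origin at its centre. It rolls freely; at the start it leans on the stop pins and would roll off downhill without them.
- chock_grip (a point): Middle of the handle of the loose orange wedge chock (0.14 kg), 52 mm above its flat underside. Handle 26 mm wide (y), 24 mm long (x), from 24 to 68 mm above the underside. Chock 60 mm wide, 86 mm long; +x points to the thin edge (toe), 66 mm ahead of the handle; heel end 20 mm behind. Its ramp rises over 36 mm to 24 mm. Starts flat on the bench downhill of the plate, toe roughly uphill.
- chock_toe (a point): Middle of the chock's toe edge, on its underside; axes as the chock's (x forward, z up). When the chock is snug against the jar, the toe lies about 11 mm downhill of the line on which the jar touches the plate.
- stop (a joint): Travel of the stop slide (m): 0 = pins against the jar (start), 0.045 = drawn back. It moves downhill along the slope against about 3 N of friction and stays where left. Its two steel pins, 10 mm thick, 38 mm tall, stand 50 mm either side of the plate's middle, 40 mm downhill of the jar's line at the start, 85 mm when drawn back; the chock passes between them, 15 mm to spare each side.
- stop_knob (a point): Gripping point of the red knob of the stop slide, 22 mm below its top. The knob is an upright bar beside the plate on its +y side (the robot's side), 24 mm along the slide direction, 20 mm across, reaching from 12 to 90 mm above the bench; it moves with the pins. Axes as those of the plate.
- scope: White microscope, fixed, same origin and axes as the plate. Its head hangs over the jar: lens underside 181 mm above the bench; a black lamp box 60 mm wide reaches 86 mm downhill of the origin, underside at 198 mm; focus knobs reach 60 mm to either side at 245 mm. An upright tool cannot bring the chock home; lean it back downhill 30 to 45 degrees. The column stands uphill on the far (-y) side.
- vial: Bystander: small upright jar with blue cap, 48 mm in diameter, 65 mm high, loose, on the bench downhill of the plate, beside the chock (nearer or farther than it). Origin at its underside.
- dish: Bystander: closed flat glass dish, 93 mm in diameter, 18 mm high, loose, left of the plate, on the uphill side. Origin at its underside.
- slidebox: Bystander: flat blue and white box, 90 by 120 by 28 mm, loose, uphill of the plate. Origin at its underside.
There are look-alikes about, which are no part of the job. Leave any turquoise look-alike of the jar alone. There is more than one size of the part that bears chock_grip; the job needs the larger.

How it is judged:
By the outcome, as a careful person would: the job done as asked, in the order asked, and still so for the second after the job is handed in, with the robot touching nothing.
It also fails if it takes over 54 s, if anything falls off the work surface, if the arm or the gripper's body presses on something with over 40 N, if the wrist force passes 120 N, or if a joint passes its speed limit or range.

## Working session

There is one attempt and no reset: what is moved stays moved. The work goes in short steps, Python scripts to look and compute and a shell command to move; the robot and the scene stay as the last step left them, time stands still between calls to the robot, and variables do not carry over. Pictures are saved under pics/ and viewed, and the job is handed in when it is done.

```bash
mkdir -p pics; cat > h.py <<'E'
import numpy as np,cv2
from bench import robot
def snap(n,tag):
    s=robot.snapshot(n); np.savez(f'{tag}_{n}.npz',**{k:np.array(v) for k,v in s.items()})
    cv2.imwrite(f'pics/{tag}_{n}.png',s['image'][:,:,::-1]); return s
def pts(s):
    R=cv2.Rodrigues(np.array(s['rvec'],float))[0];t=np.array(s['tvec'],float).reshape(3)
    K=np.array(s['mtx']);d=np.array(s['depth'],float);v,u=np.mgrid[:480,:640]
    P=np.stack([(u-K[0,2])/K[0,0]*d,(v-K[1,2])/K[1,1]*d,d],-1)
    W=(P-t)@R; W[d==0]=np.nan; return W
E
python3 - <<'E'
from h import *
o=robot.get_obs();print({k:np.round(v,4).tolist() for k,v in o.items()})
for n in('side','top','wrist'):
    s=snap(n,'a');print(n,{k:np.round(v,3).tolist() for k,v in s.items() if k not in('image','depth')})
E
```

```text
{'time': 0.0, 'joint_positions': [1.0959, 0.0879, 1.3722, 0.0, 1.6836, -0.1031], 'qvel': [-0.0003, 0.0009, -0.0004, 0.0006, -0.0004, 0.002], 'joint_torque': [-0.0, -34.0177, -30.2427, 0.0719, 0.0329, -0.0002], 'tool_pos': [0.1996, 0.5119, 0.1928], 'ee_rot': [-3.1395, -0.0002, 2.7698], 'wrist_force': [-0.2724, 1.1676, -0.8732], 'wrist_torque': [-0.0029, 0.0172, 0.0347], 'width': 0.0939}
side {'mtx': [[456.993, 0.0, 311.515], [0.0, 456.993, 239.171], [0.0, 0.0, 1.0]], 'rvec': [1.232, 2.518, -0.74], 'tvec': [0.288, -0.41, 1.233]}
top {'mtx': [[508.01, 0.0, 323.452], [0.0, 508.01, 241.649], [0.0, 0.0, 1.0]], 'rvec': [2.126, -2.137, 0.17], 'tvec': [0.083, 0.617, 1.082]}
wrist {'mtx': [[371.648, 0.0, 321.873], [0.0, 371.648, 242.267], [0.0, 0.0, 1.0]], 'hand_eye': [[0.001, -0.965, -0.262, 0.076], [1.0, 0.001, 0.001, 0.001], [-0.0, -0.262, 0.965, -0.19], [0.0, 0.0, 0.0, 1.0]]}
```

View pics/a_side.png

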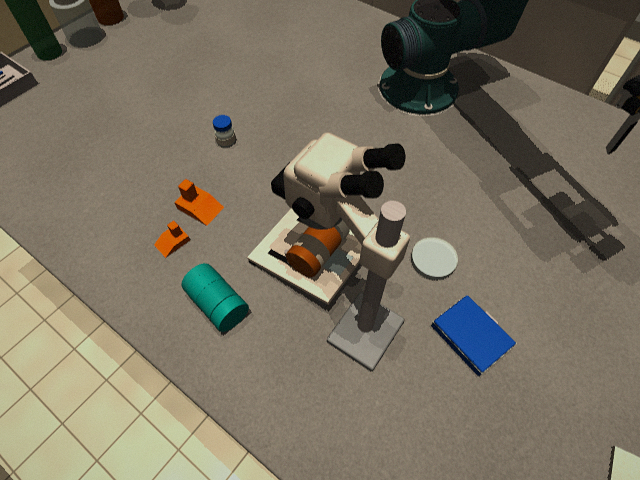

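View pics/a_top.png

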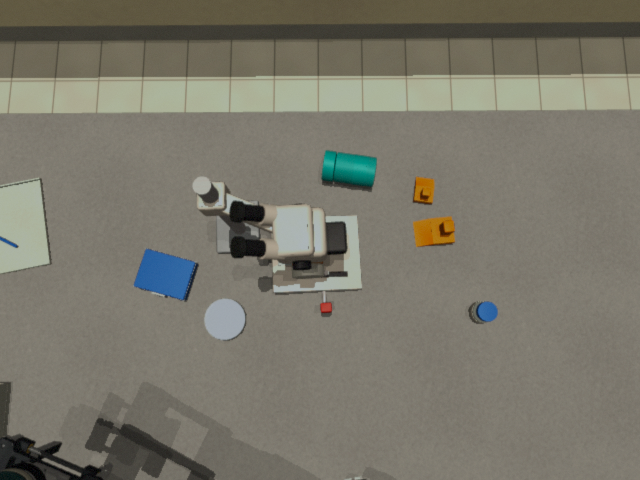

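View pics/a_wrist.png

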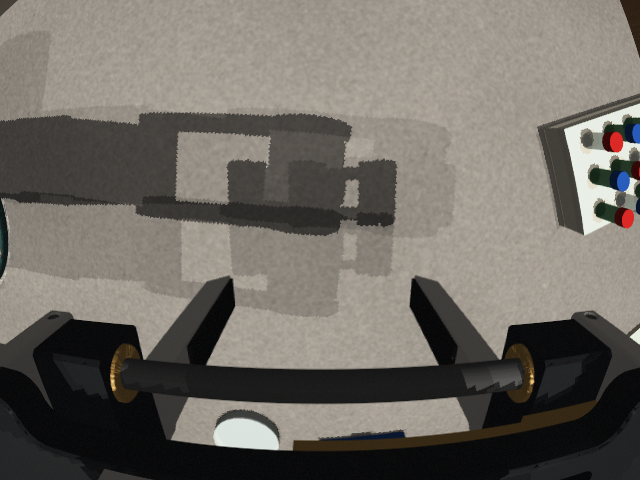

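```bash
cat > m.py <<'E'
from h import *
import sys
def masks(s):
    hsv=cv2.cvtColor(s['image'],cv2.COLOR_RGB2HSV);H,S,V=[hsv[...,i].astype(int) for i in range(3)]
    return dict(orange=(H>=9)&(H<=18)&(S>200)&(V>110),red=((H<5)|(H>174))&(S>150)&(V>90),turq=(H>75)&(H<95)&(S>150),blue=(H>105)&(H<125)&(S>150),white=(S<70)&(V>190))
def rep(tag):
    for n in('top','side'):
        s=dict(np.load(f'{tag}_{n}.npz'));W=pts(s)
        for k,m in masks(s).items():
            c,l,st,ce=cv2.connectedComponentsWithStats(m.astype(np.uint8))
            for i in range(1,c):
                if st[i,4]<40: continue
                p=W[l==i];p=p[~np.isnan(p[:,0])]
                if len(p)==0: continue
                print(n,k,st[i].tolist(),'med',np.round(np.median(p,0),3),'lo',np.round(np.percentile(p,3,0),3),'hi',np.round(np.percentile(p,97,0),3))
if __name__=='__main__': rep(sys.argv[1])
E
python3 m.py a
```

```text
top orange [415, 178, 17, 13, 118] med [ 0.765 -0.155  0.011] lo [ 0.745 -0.172  0.001] hi [ 0.777 -0.135  0.023]
top orange [414, 191, 18, 12, 68] med [ 0.723 -0.15   0.019] lo [ 0.716 -0.169  0.015] hi [ 0.737 -0.136  0.05 ]
top orange [436, 219, 18, 18, 98] med [ 0.645 -0.187  0.027] lo [ 0.633 -0.207  0.02 ] hi [ 0.67  -0.178  0.069]
top orange [418, 223, 18, 23, 231] med [ 0.635 -0.156  0.016] lo [ 0.616 -0.169  0.007] hi [ 0.66  -0.142  0.024]
top red [321, 303, 11, 10, 100] med [0.471 0.075 0.09 ] lo [0.461 0.064 0.065] hi [0.479 0.085 0.093]
top turq [322, 151, 54, 36, 1500] med [0.781 0.021 0.065] lo [ 0.754 -0.033  0.038] hi [0.817 0.077 0.072]
top blue [134, 250, 61, 50, 1661] med [0.549 0.443 0.029] lo [0.504 0.383 0.024] hi [0.595 0.496 0.033]
top blue [477, 302, 20, 19, 277] med [ 0.461 -0.271  0.065] lo [ 0.443 -0.289  0.059] hi [ 0.479 -0.253  0.069]
side orange [178, 179, 15, 12, 101] med [ 0.65  -0.198  0.067] lo [ 0.638 -0.209  0.065] hi [ 0.66  -0.188  0.07 ]
side orange [175, 186, 49, 39, 842] med [ 0.649 -0.163  0.019] lo [ 0.617 -0.211  0.001] hi [ 0.675 -0.136
[... 3520 characters left out ...]
 hi [ 1.228 -0.086 -0.744]
side white [39, 426, 56, 54, 990] med [ 1.277 -0.331 -0.751] lo [ 1.247 -0.424 -0.757] hi [ 1.325 -0.262 -0.744]
side white [181, 434, 65, 46, 1332] med [ 1.023  0.033 -0.751] lo [ 0.952 -0.066 -0.757] hi [ 1.057  0.094 -0.745]
side white [612, 447, 28, 29, 406] med [0.588 0.731 0.007] lo [0.573 0.715 0.004] hi [0.613 0.75  0.01 ]
side white [154, 452, 53, 28, 766] med [ 1.096 -0.034 -0.751] lo [ 1.067 -0.07  -0.757] hi [ 1.151  0.034 -0.745]
side white [228, 455, 47, 25, 589] med [ 0.966  0.139 -0.751] lo [ 0.941  0.107 -0.757] hi [ 1.013  0.2   -0.745]
side white [81, 463, 31, 17, 279] med [ 1.263 -0.228 -0.751] lo [ 1.246 -0.249 -0.758] hi [ 1.294 -0.185 -0.744]
```

```bash
cat > loc.py <<'E'
from m import *
def stage(tag):
    from scipy.optimize import least_squares
    s=dict(np.load(f'{tag}_top.npz'));W=pts(s);hsv=cv2.cvtColor(s['image'],cv2.COLOR_RGB2HSV)
    ok=(W[...,0]>.45)&(W[...,0]<.75)&(W[...,1]>-.06)&(W[...,1]<.2)&(W[...,2]>.01)&(W[...,2]<.06)&(hsv[...,1]<60)&(hsv[...,2]>150)
    p=W[ok];
    for _ in range(5):
        A=np.c_[p[:,:2],np.ones(len(p))];c=np.linalg.lstsq(A,p[:,2],rcond=None)[0];r=abs(A@c-p[:,2]);p=p[r<max(.003,2*np.median(r))]
    print('plane',c,'yaw of uphill',np.degrees(np.arctan2(c[1],c[0])),'slope',np.degrees(np.arctan(np.hypot(c[0],c[1]))),len(p))
    # outline rect
    c2=cv2.minAreaRect(p[:,:2].astype(np.float32)*1000);print('rect',c2,cv2.boxPoints(c2).tolist())
    return p,c
def chock(tag):
    for n in('top','side'):
        s=dict(np.load(f'{tag}_{n}.npz'));W=pts(s);mk=masks(s)['orange']
        hsv=cv2.cvtColor(s['image'],cv2.COLOR_RGB2HSV).astype(int);mk=(hsv[...,0]<=20)&(hsv[...,0]>=4)&(hsv[...,1]>150)&(hsv[...,2]>60)
        ok=mk&(W[...,0]>.58)&(W[...,0]<.7)&(W[...,1]<-.1)
        p=W[ok];lo=p[p[:,2]<.03];hi=p[p[:,2]>.06]
        print(n,'base',cv2.minAreaRect(lo[:,:2].astype(np.float32)*1000),'handle top',hi.mean(0).round(4),cv2.minAreaRect(hi[:,:2].astype(np.float32)*1000))
if __name__=='__main__': stage('a');chock('a')
E
python3 loc.py; python3 - <<'E'
from h import *
s=dict(np.load('a_top.npz'));im=s['image'][:,:,::-1][130:340,250:520];cv2.imwrite('pics/z.png',cv2.resize(im,None,fx=2.9,fy=2.9,interpolation=cv2.INTER_CUBIC))
s=dict(np.load('a_side.npz'));im=s['image'][:,:,::-1][90:310,140:410];cv2.imwrite('pics/z2.png',cv2.resize(im,None,fx=2.7,fy=2.7,interpolation=cv2.INTER_CUBIC))
E
```

```text
plane [-0.00394326  0.14068258  0.02305058] yaw of uphill 91.60555101913228 slope 8.011068521369955 1422
rect ((595.5792846679688, 96.89649963378906), (168.81654357910156, 196.95535278320312), 2.8710825443267822) [[506.3443603515625, 191.02264404296875], [516.2095947265625, -5.68548059463501], [684.814208984375, 2.770355224609375], [674.948974609375, 199.47848510742188]]
top base ((646.29248046875, -174.71145629882812), (60.13356399536133, 85.63996887207031), 5.416243076324463) handle top [ 0.6481 -0.1963  0.0673] ((648.6071166992188, -196.4742431640625), (25.921907424926758, 24.129173278808594), 5.729449272155762)
side base ((642.3386840820312, -199.4642333984375), (75.95397186279297, 134.16278076171875), 0.4661372900009155) handle top [ 0.6502 -0.1976  0.0666] ((649.134033203125, -198.18402099609375), (26.618026733398438, 23.5764217376709), 4.117442607879639)
```

View pics/z.png

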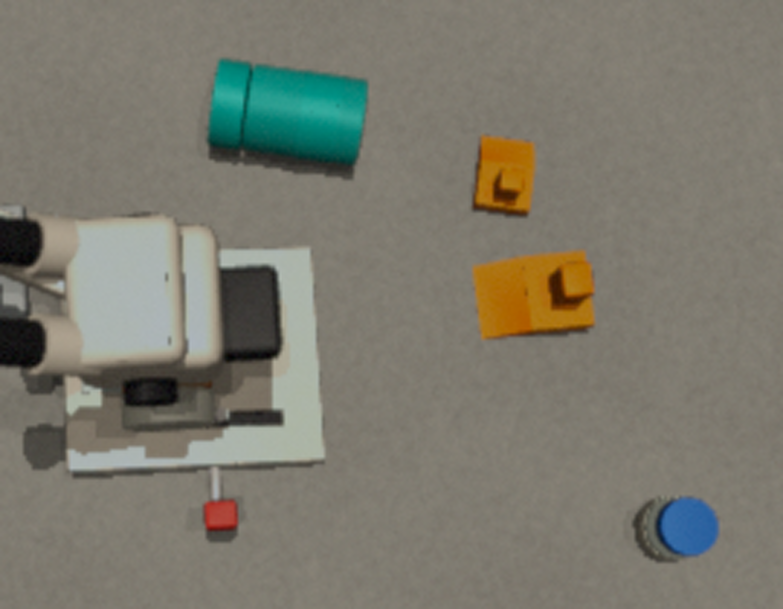

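View pics/z2.png

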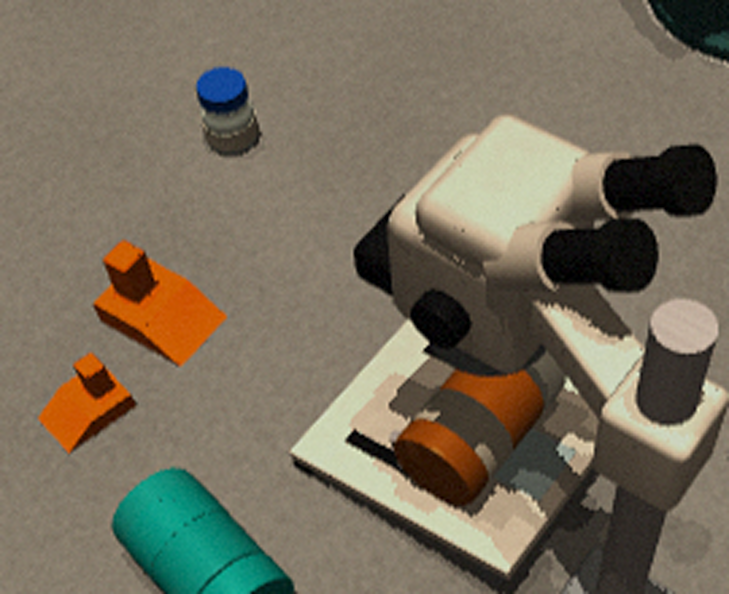

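```bash
python3 -m inch '[{"linear":[0,0,0.4],"twist":0,"gripper":1},{"linear":[0,0,0.8],"twist":0,"gripper":1},{"linear":[0,0,1],"twist":0,"gripper":1}]'; python3 -m inch '[{"linear":[0,0,0.4],"twist":0,"gripper":1},{"linear":[0,0,0.8],"twist":0,"gripper":1},{"linear":[0,0,1],"twist":0,"gripper":1}]';python3 -c "
from h import *
o=robot.get_obs();print({k:np.round(v,4).tolist() for k,v in o.items() if k in('joint_positions','tool_pos','ee_rot')})"
```

```text
time: 0.4
tool_pos: [0.2, 0.5128, 0.2977]
ee_rot: [3.138, 0.0, 2.77]
wrist_force: [0.2, 0.5, 0.6]
width: 0.0937
time: 0.65
tool_pos: [0.1999, 0.5126, 0.399]
ee_rot: [3.135, 0.001, 2.77]
wrist_force: [-0.7, 0.4, 0.7]
width: 0.0942
{'joint_positions': [1.0959, 0.1388, 0.906, 0.0, 2.0903, -0.1031], 'tool_pos': [0.1999, 0.5126, 0.399], 'ee_rot': [3.1351, 0.0006, 2.7698]}
```

```bash
for i in 1 2 3; do python3 -m inch '[{"linear":[0,0,0.4],"twist":0,"gripper":1},{"linear":[0,0,0.8],"twist":0,"gripper":1},{"linear":[0,0,1],"twist":0,"gripper":1}]' | egrep "time|pos|rot";python3 -c "
from h import *
o=robot.get_obs();print({k:np.round(v,4).tolist() for k,v in o.items() if k in('joint_positions','tool_pos','ee_rot')})";done
```

```text
time: 0.9
tool_pos: [0.1995, 0.5119, 0.4983]
ee_rot: [3.136, 0.001, 2.77]
{'joint_positions': [1.0959, 0.2573, 0.5482, 0.0, 2.3306, -0.1031], 'tool_pos': [0.1995, 0.5119, 0.4983], 'ee_rot': [3.136, 0.0006, 2.7698]}
time: 1.15
tool_pos: [0.1932, 0.495, 0.5606]
ee_rot: [3.132, -0.001, 2.77]
{'joint_positions': [1.0904, 0.3446, 0.2774, 0.0036, 2.5099, -0.1056], 'tool_pos': [0.1932, 0.495, 0.5606], 'ee_rot': [3.1318, -0.0011, 2.7697]}
time: 1.4
tool_pos: [0.1797, 0.4613, 0.5926]
ee_rot: [3.097, 0.0, 2.77]
{'joint_positions': [1.0813, 0.2839, 0.2738, 0.0083, 2.5399, -0.1108], 'tool_pos': [0.1797, 0.4613, 0.5926], 'ee_rot': [3.0974, 0.0005, 2.7698]}
```

```bash
for i in 1 2 3; do python3 -m inch '[{"linear":[0,0,1],"twist":0,"gripper":1},{"linear":[0,0,1],"twist":0,"gripper":1}]' | egrep "time";python3 -c "
from h import *
o=robot.get_obs();print({k:np.round(v,4).tolist() for k,v in o.items() if k in('joint_positions','tool_pos','ee_rot')})";done
```

```text
time: 1.57
{'joint_positions': [1.0724, 0.2432, 0.2738, 0.0137, 2.5628, -0.115], 'tool_pos': [0.1702, 0.4368, 0.6117], 'ee_rot': [3.0793, 0.0004, 2.7698]}
time: 1.73
{'joint_positions': [1.0626, 0.2033, 0.2738, 0.02, 2.5837, -0.1191], 'tool_pos': [0.1607, 0.4128, 0.6292], 'ee_rot': [3.0602, 0.0005, 2.7699]}
time: 1.9
{'joint_positions': [1.0517, 0.1672, 0.2738, 0.0277, 2.602, -0.123], 'tool_pos': [0.1521, 0.3907, 0.644], 'ee_rot': [3.0421, 0.0004, 2.7699]}
```

```bash
for i in 1 ; do python3 -m inch '[{"linear":[0,0,1],"twist":0,"gripper":1},{"linear":[0,0,1],"twist":0,"gripper":1},{"linear":[0,0,1],"twist":0,"gripper":1},{"linear":[0,0,1],"twist":0,"gripper":1},{"linear":[0,0,1],"twist":0,"gripper":1},{"linear":[0,0,1],"twist":0,"gripper":1}]' | egrep "time";python3 -c "
from h import *
o=robot.get_obs();print({k:np.round(v,4).tolist() for k,v in o.items() if k in('joint_positions','tool_pos','ee_rot')})";done
python3 -m inch '[{"linear":[0,0,-0.4],"twist":0,"gripper":1},{"linear":[0,0,-0.8],"twist":0,"gripper":1}]' | egrep "time";python3 -c "
from h import *
o=robot.get_obs();print({k:np.round(v,4).tolist() for k,v in o.items() if k in('joint_positions','tool_pos','ee_rot')})"
```

```text
time: 2.4
{'joint_positions': [1.0358, 0.1265, 0.2749, 0.0379, 2.6271, -0.1291], 'tool_pos': [0.142, 0.3638, 0.659], 'ee_rot': [3.0273, -0.0001, 2.7698]}
time: 2.57
{'joint_positions': [1.0359, -0.0433, 0.6392, 0.0285, 2.4258, -0.1405], 'tool_pos': [0.1431, 0.3658, 0.5988], 'ee_rot': [3.0204, 0.0009, 2.7698]}
```

```bash
cat > kin.py <<'E'
import numpy as np
from scipy.optimize import least_squares
D=[([1.0959,.0879,1.3722,0,1.6836,-.1031],[.1996,.5119,.1928]),
([1.0959,.1388,.906,0,2.0903,-.1031],[.1999,.5126,.399]),
([1.0959,.2573,.5482,0,2.3306,-.1031],[.1995,.5119,.4983]),
([1.0904,.3446,.2774,.0036,2.5099,-.1056],[.1932,.495,.5606]),
([1.0813,.2839,.2738,.0083,2.5399,-.1108],[.1797,.4613,.5926]),
([1.0517,.1672,.2738,.0277,2.602,-.123],[.1521,.3907,.644]),
([1.0358,.1265,.2749,.0379,2.6271,-.1291],[.142,.3638,.659]),
([1.0359,-.0433,.6392,.0285,2.4258,-.1405],[.1431,.3658,.5988])]
def f(p):
    o=[]
    for q,t in D:
        a,b,L,h,o1,ob=p;s2=q[1];s3=s2+q[2];s5=s3+q[4]
        r=o1+a*np.sin(s2)+b*np.sin(s3)+ob*np.cos(s3)+L*np.sin(s5);z=h+a*np.cos(s2)+b*np.cos(s3)-ob*np.sin(s3)+L*np.cos(s5)
        o+=[r-np.hypot(*t[:2]),z-t[2]]
    return np.array(o)
s=least_squares(f,[.4,.4,.25,.3,0,0]);P=s.x
def Rz(a):c,s=np.cos(a),np.sin(a);return np.array([[c,-s,0],[s,c,0],[0,0,1]])
def Ry(a):c,s=np.cos(a),np.sin(a);return np.array([[c,0,s],[0,1,0],[-s,0,c]])
def fk(q,p=None):
    a,b,L,h,o1,ob=P if p is None else p
    R=Rz(q[0]);t=np.array([0,0,h])+R@[o1,0,0]
    R=R@Ry(q[1]);t=t+R@[0,0,a]
    R=R@Ry(q[2]);t=t+R@[ob,0,b]
    R=R@Rz(q[3])@Ry(q[4]);R=R@Rz(q[5]);t=t+R@[0,0,L]
    return t,R@Rz(np.pi/2)
LO=np.array([-3.1,-.76,.27,-1.08,.17,-2.57]);HI=np.array([3.1,2.03,2.55,4.22,2.65,2.57])
def ik(T,R,q0):
    g=lambda q:np.r_[(fk(q)[0]-T)*10,((fk(q)[1]-R)).ravel()]
    s=least_squares(g,np.clip(q0,LO+.01,HI-.01),bounds=(LO,HI));return s.x,s.cost
if __name__=='__main__':
    print(P,abs(s.fun).max())
    from scipy.spatial.transform import Rotation as Ro
    t,R=fk([1.0358,.1265,.2749,.0379,2.6271,-.1291]);print(t,Ro.from_matrix(R).as_euler('xyz'))
E
python3 kin.py; python3 - <<'E'
import sys;sys.path.insert(0,'.')
from h import *
s=dict(np.load('a_wrist.npz'));K=s['mtx'];H=s['hand_eye'];d=s['depth']
from scipy.spatial.transform import Rotation as Ro
R=Ro.from_euler('xyz',[-3.1395,-.0002,2.7698]).as_matrix();T=np.array([.1996,.5119,.1928])
for (u,v) in [(600,100),(575,180),(620,135),(625,217),(545,130),(633,8)]:
    x,y=(u-K[0,2])/K[0,0],(v-K[1,2])/K[1,1];th=np.hypot(x,y);D=d[v,u]
    p=np.array([x/th*np.tan(th),y/th*np.tan(th),1])*D
    p=H[:3,:3]@p+H[:3,3];print((u,v),D,np.round(R@p+T,3))
E
```

```text
[0.44852234 0.49978009 0.3795737  0.17047859 0.00298051 0.10069205] 0.0001763122150623131
[0.19286844 0.33931671 0.65903441] [ 3.02728313e+00 -1.20901126e-04  2.76975332e+00]
(600, 100) 0.34780425 [0.181 0.891 0.   ]
(575, 180) 0.32503194 [0.246 0.781 0.052]
(620, 135) 0.26659116 [0.206 0.818 0.098]
(625, 217) 0.28636575 [0.287 0.806 0.099]
(545, 130) 0.3475228 [0.192 0.781 0.015]
(633, 8) 0.46694845 [ 0.04   1.269 -0.196]
```

```bash
python3 - <<'E'
s=open('kin.py').read()
i=s.index('def f(p)');j=s.index('def Rz')
s=s[:i]+s[j:]
s=s.replace('a,b,L,h,o1,ob=P if p is None else p','a,b,L,h,o1,ob,ly=P if p is None else p').replace('R@[o1,0,0]','R@[o1,ly,0]')
s=s.replace("LO=np","f=lambda p:np.concatenate([fk(q,p)[0]-t for q,t in D])\nsol=least_squares(f,[.45,.5,.38,.17,0,.1,.05]);P=sol.x\nLO=np",1).replace('abs(s.fun)','abs(sol.fun)')
open('kin.py','w').write(s)
E
python3 kin.py
cat >> kin.py <<'E'
E
python3 - <<'E'
import sys;sys.path.insert(0,'.')
from kin import *
# stage frame
u=np.radians(92.87);U=np.array([np.cos(u),np.sin(u),0]);Y=np.array([-U[1],U[0],0]);Z=np.array([0,0,1.])
O=np.array([.5943,.1221,0])
def tool(t):
    a=U*np.sin(t)-Z*np.cos(t); y=-Y; x=np.cross(y,a); return np.c_[x,y,a]
for name,pos in dict(home=O+U*-.0835+Z*.078,bench=np.array([.6487,-.1975,.055]),benchup=np.array([.6487,-.1975,.15]),knob=np.array([.471,.075,.068])).items():
  for t in (0,20,30,35,40):
    best=min((ik(pos,tool(np.radians(t)),q0) for q0 in ([0,.9,1,0,1.2,0],[-.2,.6,1.3,-.5,1.2,0],[-.2,.6,1.3,.5,1.2,0])),key=lambda r:r[1])
    print(name,t,np.round(best[0],2),best[1].round(7))
E
```

```text
[ 4.48834782e-01  4.99805269e-01  3.61453995e-01  1.52122410e-01
 -3.70288952e-06  1.00787237e-01  5.66057632e-02] 4.913167774472926e-05
[0.14197161 0.3638007  0.65897561] [ 3.02728313e+00 -1.20901126e-04  2.76975332e+00]
home 0 [-0.03  0.25  1.42 -0.    1.48 -0.08] 0.0
home 20 [-0.23  0.28  1.42  0.33  1.54 -0.31] 0.0
home 30 [-0.32  0.33  1.41  0.49  1.6  -0.41] 0.0
home 35 [-0.36  0.36  1.41  0.56  1.63 -0.45] 0.0
home 40 [-0.4   0.4   1.4   0.62  1.67 -0.49] 0.0
bench 0 [-0.38  0.43  1.23 -0.    1.48 -0.43] 0.0
bench 20 [-0.53  0.56  1.09  0.29  1.69 -0.58] 0.0
bench 30 [-0.6   0.64  1.02  0.42  1.8  -0.62] 0.0
bench 35 [-0.62  0.68  0.98  0.49  1.85 -0.63] 0.0
bench 40 [-0.65  0.73  0.95  0.55  1.91 -0.63] 0.0
benchup 0 [-0.38  0.39  1.1   0.    1.66 -0.43] 0.0
benchup 20 [-0.53  0.51  0.96  0.3   1.85 -0.53] 0.0
benchup 30 [-0.6   0.59  0.9   0.44  1.95 -0.54] 0.0
benchup 35 [-0.62  0.63  0.87  0.51  1.99 -0.54] 0.0
benchup 40 [-0.65  0.68  0.84  0.58  2.04 -0.54] 0.0
knob 0 [ 0.04 -0.01  1.73 -0.    1.43 -0.01] 0.0
knob 20 [-0.22  0.01  1.75  0.34  1.48 -0.32] 0.0
knob 30 [-0.33  0.06  1.75  0.48  1.54 -0.45] 0.0
knob 35 [-0.38  0.1   1.75  0.55  1.58 -0.51] 0.0
knob 40 [-0.43  0.14  1.75  0.61  1.61 -0.56] 0.0
```

```bash
cat > st.py <<'E'
from h import *
from scipy.spatial.transform import Rotation as Ro
o=robot.get_obs();R=Ro.from_euler('xyz',o['ee_rot']).as_matrix();a=R[:,2]
# lean in body frame: horizontal tilt vector expressed along tool x,y (deg)
up=R.T@np.array([0,0,1.])
print('t',round(float(o['time']),2),'q',np.round(o['joint_positions'],3),'p',np.round(o['tool_pos'],4),'rot',np.round(o['ee_rot'],4),'w',round(float(o['width']),4),'F',np.round(o['wrist_force'],1))
print(' lean toward body x,y deg',np.degrees(np.arcsin(up[:2])).round(2),'approach',a.round(3),'xaz',np.degrees(np.arctan2(R[1,0],R[0,0])).round(2),'yaz',np.degrees(np.arctan2(R[1,1],R[0,1])).round(2))
E
R8='{"linear":[1,0.5,-0.8],"twist":-1,"gripper":1}'
python3 -m inch '[{"linear":[1,0.5,-0.8],"twist":-1,"gripper":1},{"linear":[1,0.5,-0.8],"twist":-1,"gripper":1},{"linear":[1,0.5,-0.8],"twist":-1,"gripper":1},{"linear":[1,0.5,-0.8],"twist":-1,"gripper":1},{"linear":[1,0.5,-0.8],"twist":-1,"gripper":1},{"linear":[1,0.5,-0.8],"twist":-1,"gripper":1},{"linear":[1,0.5,-0.8],"twist":-1,"gripper":1},{"linear":[1,0.5,-0.8],"twist":-1,"gripper":1},{"linear":[1,0.5,-0.8],"twist":-1,"gripper":1}]' >/dev/null; python3 st.py
python3 -m inch '[{"linear":[1,0.6,-0.8],"twist":-1,"gripper":1},{"linear":[1,0.6,-0.8],"twist":-1,"gripper":1},{"linear":[1,0.6,-0.8],"twist":-1,"gripper":1},{"linear":[1,0.6,-0.8],"twist":-1,"gripper":1},{"linear":[1,0.6,-0.8],"twist":-1,"gripper":1},{"linear":[1,0.6,-0.8],"twist":-1,"gripper":1},{"linear":[1,0.6,-0.8],"twist":-1,"gripper":1},{"linear":[1,0.6,-0.8],"twist":-1,"gripper":1},{"linear":[1,0.6,-0.8],"twist":-1,"gripper":1}]' >/dev/null; python3 st.py
```

```text
t 3.32 q [ 0.989  0.054  0.748 -0.111  2.263  0.767] p [0.2423 0.4149 0.5165] rot [3.0286e+00 2.1000e-03 1.7181e+00] w 0.0941 F [-0.7 -0.7  0.1]
 lean toward body x,y deg [-0.12  6.47] approach [ 0.112  0.014 -0.994] xaz 98.44 yaz 8.45
t 4.07 q [ 0.918  0.303  0.635 -0.141  2.231  1.733] p [0.3426 0.4747 0.4358] rot [3.0257 0.0034 0.6704] w 0.0941 F [-0.   0.9 -0.5]
 lean toward body x,y deg [-0.19  6.64] approach [ 0.069 -0.093 -0.993] xaz 38.41 yaz -51.56
```

```bash

python3 -m inch '[{"linear":[0.7,0.7,-0.8],"twist":-0.5,"gripper":1},{"linear":[0.7,0.7,-0.8],"twist":-0.5,"gripper":1},{"linear":[0.7,0.7,-0.8],"twist":-0.5,"gripper":1},{"linear":[0.7,0.7,-0.8],"twist":-0.5,"gripper":1},{"linear":[0.7,0.7,-0.8],"twist":-0.5,"gripper":1}]' >/dev/null; python3 st.py
for i in 1 2; do python3 -m inch '[{"linear":[0.7,1,0],"twist":0,"gripper":1},{"linear":[0.7,1,0],"twist":0,"gripper":1},{"linear":[0.7,1,0],"twist":0,"gripper":1}]' >/dev/null; python3 st.py; done
```

```text
t 4.48 q [ 0.884  0.558  0.466 -0.106  2.207  2.247] p [0.4138 0.5449 0.3481] rot [3.0164 0.0111 0.1477] w 0.0939 F [ 0.5 -0.6 -0.1]
 lean toward body x,y deg [-0.64  7.17] approach [ 0.007 -0.125 -0.992] xaz 8.46 yaz -81.46
t 4.73 q [ 0.891  0.713  0.278 -0.105  2.205  2.246] p [0.4489 0.5966 0.3218] rot [ 3.0406 -0.0145  0.1565] w 0.0941 F [ 0.7 -0.2 -0.8]
 lean toward body x,y deg [0.83 5.79] approach [ 0.03  -0.097 -0.995] xaz 8.97 yaz -81.12
t 4.98 q [ 0.894  0.754  0.275 -0.099  2.127  2.257] p [0.4694 0.6254 0.2906] rot [ 3.0682 -0.0443  0.1572] w 0.0944 F [-0.4 -0.3 -0.5]
 lean toward body x,y deg [2.54 4.2 ] approach [ 0.055 -0.065 -0.996] xaz 9.01 yaz -81.18
```

```bash

for i in 1 2 3; do python3 -m inch '[{"linear":[0.7,1,0.4],"twist":0,"gripper":1},{"linear":[0.7,1,0.4],"twist":0,"gripper":1}]' >/dev/null; python3 st.py; done
```

```text
t 5.15 q [ 0.894  0.766  0.274 -0.096  2.083  2.261] p [0.4799 0.6396 0.2818] rot [ 3.0909 -0.0683  0.158 ] w 0.0941 F [0.7 0.2 1.4]
 lean toward body x,y deg [3.92 2.9 ] approach [ 0.075 -0.039 -0.996] xaz 9.06 yaz -81.14
t 5.32 q [ 0.895  0.777  0.274 -0.093  2.04   2.264] p [0.4901 0.6536 0.2729] rot [ 3.1132 -0.092   0.1587] w 0.0941 F [ 0.  -0.6  0.9]
 lean toward body x,y deg [5.27 1.62] approach [ 0.095 -0.014 -0.995] xaz 9.09 yaz -81.06
t 5.48 q [ 0.895  0.789  0.274 -0.09   1.995  2.267] p [0.5004 0.6676 0.264 ] rot [ 3.1355 -0.1153  0.1589] w 0.0939 F [-0.1  0.4 -0. ]
 lean toward body x,y deg [6.61 0.35] approach [ 0.115  0.012 -0.993] xaz 9.11 yaz -80.93
```

```bash

python3 -m inch '[{"linear":[0,0,0.2],"twist":0.71,"gripper":1},{"linear":[0,0,0.2],"twist":0.71,"gripper":1},{"linear":[0,0,0.2],"twist":0.71,"gripper":1},{"linear":[0,0,0.2],"twist":0.71,"gripper":1},{"linear":[0,0,0.2],"twist":0.71,"gripper":1},{"linear":[0,0,0.2],"twist":0.71,"gripper":1},{"linear":[0,0,0.2],"twist":0.71,"gripper":1}]' >/dev/null; python3 st.py
for i in 1 2 3; do python3 -m inch '[{"linear":[0.7,1,0.7],"twist":0,"gripper":1},{"linear":[0.7,1,0.7],"twist":0,"gripper":1}]' >/dev/null; python3 st.py; done
```

```text
t 6.07 q [ 0.86   0.755  0.289 -0.004  1.983  1.526] p [0.5008 0.6666 0.2836] rot [ 3.1333 -0.114   0.9034] w 0.0941 F [ 0.5 -0.2 -0.4]
 lean toward body x,y deg [6.53 0.47] approach [ 0.077  0.084 -0.993] xaz 51.76 yaz -38.3
t 6.23 q [ 0.863  0.762  0.274 -0.002  1.956  1.534] p [0.5068 0.6791 0.2873] rot [ 3.1346 -0.1497  0.9002] w 0.094 F [-0.5 -0.4  0.4]
 lean toward body x,y deg [8.58 0.39] approach [ 0.098  0.113 -0.989] xaz 51.57 yaz -38.48
t 6.4 q [8.660e-01 7.610e-01 2.740e-01 1.000e-03 1.923e+00 1.536e+00] p [0.5121 0.6895 0.2907] rot [ 3.1356 -0.1843  0.9016] w 0.0945 F [-0.1  0.1 -1.3]
 lean toward body x,y deg [10.56  0.34] approach [ 0.118  0.14  -0.983] xaz 51.66 yaz -38.4
t 6.57 q [0.867 0.759 0.274 0.003 1.889 1.538] p [0.518  0.6997 0.2941] rot [ 3.1366 -0.2189  0.9023] w 0.0937 F [ 0.1 -0.   1.1]
 lean toward body x,y deg [12.54  0.28] approach [ 0.139  0.167 -0.976] xaz 51.7 yaz -38.36
```

```bash

for i in 1 2 3 4 5 6 7 8 9; do python3 -m inch '[{"linear":[0.7,1,0.7],"twist":0,"gripper":1},{"linear":[0.7,1,0.7],"twist":0,"gripper":1}]' >/dev/null; [ $((i%3)) = 0 ] && python3 st.py; done
```

```text
t 7.07 q [0.872 0.758 0.274 0.009 1.784 1.543] p [0.5368 0.7312 0.3051] rot [ 3.1399 -0.3248  0.9032] w 0.0942 F [ 0.3 -0.2 -0.2]
 lean toward body x,y deg [18.61  0.09] approach [ 0.199  0.25  -0.948] xaz 51.75 yaz -38.28
t 7.57 q [0.875 0.761 0.275 0.014 1.673 1.547] p [0.5568 0.7634 0.3177] rot [-3.1393 -0.4337  0.9033] w 0.0943 F [-1.  -0.5 -0.1]
 lean toward body x,y deg [24.85 -0.12] approach [ 0.258  0.331 -0.907] xaz 51.75 yaz -38.19
t 8.07 q [0.878 0.766 0.275 0.019 1.557 1.55 ] p [0.5771 0.7955 0.332 ] rot [-3.1347 -0.5439  0.9028] w 0.094 F [-0.5 -0.8  0.2]
 lean toward body x,y deg [31.16 -0.34] approach [ 0.315  0.41  -0.856] xaz 51.72 yaz -38.07
```

```bash

python3 -m inch '[{"linear":[0.8,0.9,0.7],"twist":0,"gripper":1},{"linear":[0.8,0.9,0.7],"twist":0,"gripper":1}]' >/dev/null;  python3 st.py
python3 - <<'E'
import sys;sys.path.insert(0,'.')
from kin import *
u=np.radians(95.5)
E
```

```text
t 8.23 q [0.871 0.768 0.275 0.026 1.519 1.543] p [0.5893 0.8017 0.3376] rot [-3.1335 -0.5805  0.9027] w 0.0941 F [ 0.6 -0.7 -0.5]
 lean toward body x,y deg [33.26 -0.39] approach [ 0.333  0.436 -0.836] xaz 51.72 yaz -38.02
```

```bash

for i in 1 2 3; do python3 -m inch '[{"linear":[-0.85,-1,0],"twist":0.24,"gripper":0.6},{"linear":[-0.85,-1,0],"twist":0.24,"gripper":0.6},{"linear":[-0.85,-1,0],"twist":0.24,"gripper":0.6},{"linear":[-0.85,-1,0],"twist":0.24,"gripper":0.6}]' >/dev/null;  python3 st.py;done
```

```text
t 8.57 q [0.795 0.367 0.873 0.205 1.364 1.225] p [0.5026 0.6968 0.3346] rot [-3.1308 -0.5737  1.1518] w 0.0709 F [-0.   0.3  0.3]
 lean toward body x,y deg [32.87 -0.52] approach [ 0.211  0.5   -0.84 ] xaz 65.99 yaz -23.67
t 8.9 q [0.702 0.104 1.188 0.374 1.408 0.889] p [0.4157 0.5964 0.336 ] rot [-3.1292 -0.5755  1.4025] w 0.0567 F [0.2 1.1 0.7]
 lean toward body x,y deg [32.97 -0.6 ] approach [ 0.079  0.539 -0.839] xaz 80.36 yaz -9.26
t 9.23 q [ 0.585 -0.108  1.398  0.506  1.559  0.568] p [0.3315 0.4981 0.3376] rot [-3.1312 -0.5786  1.6552] w 0.0564 F [0.3 0.2 0.6]
 lean toward body x,y deg [33.15 -0.5 ] approach [-0.056  0.544 -0.837] xaz 94.84 yaz 5.16
```

```bash

for i in 1 2 3 4 5 6 7; do python3 -m inch '[{"linear":[0.1,-1,0],"twist":0,"gripper":0.6},{"linear":[0.1,-1,0],"twist":0,"gripper":0.6},{"linear":[0.1,-1,0],"twist":0,"gripper":0.6}]' >/dev/null;  [ $((i%3)) = 1 ] && python3 st.py;done
```

```text
t 9.48 q [ 0.37  -0.214  1.487  0.559  1.675  0.398] p [0.3446 0.3991 0.3385] rot [-3.1355 -0.5793  1.6561] w 0.0565 F [0.2 0.4 0.6]
 lean toward body x,y deg [33.19 -0.29] approach [-0.053  0.545 -0.837] xaz 94.89 yaz 5.08
t 10.23 q [-0.386 -0.234  1.505  0.589  2.083 -0.229] p [0.3754 0.098  0.3377] rot [-3.1324 -0.5789  1.6514] w 0.0565 F [-0.1  0.   0.4]
 lean toward body x,y deg [33.17 -0.44] approach [-0.053  0.545 -0.837] xaz 94.62 yaz 4.9
t 10.98 q [-0.853  0.163  1.123  0.439  2.296 -0.716] p [ 0.4051 -0.2026  0.3364] rot [-3.1312 -0.5802  1.6512] w 0.0557 F [-0.9 -0.7 -0.9]
 lean toward body x,y deg [33.24 -0.5 ] approach [-0.054  0.546 -0.836] xaz 94.61 yaz 4.93
```

```bash

for i in 1 2 3; do python3 -m inch '[{"linear":[0.81,0,-0.65],"twist":0.005,"gripper":0.6},{"linear":[0.81,0,-0.65],"twist":0.005,"gripper":0.6},{"linear":[0.81,0,-0.65],"twist":0.005,"gripper":0.6}]' >/dev/null; done; python3 st.py; python3 -c "
from h import *
for n in('wrist','top','side'): snap(n,'b')"
```

```text
t 11.73 q [-0.603  0.656  0.85   0.471  2.002 -0.587] p [ 0.6497 -0.1972  0.1377] rot [-3.1292 -0.5828  1.6705] w 0.0566 F [-0.3  0.4  0.3]
 lean toward body x,y deg [33.39 -0.59] approach [-0.067  0.546 -0.835] xaz 95.71 yaz 6.1
```

View pics/b_wrist.png

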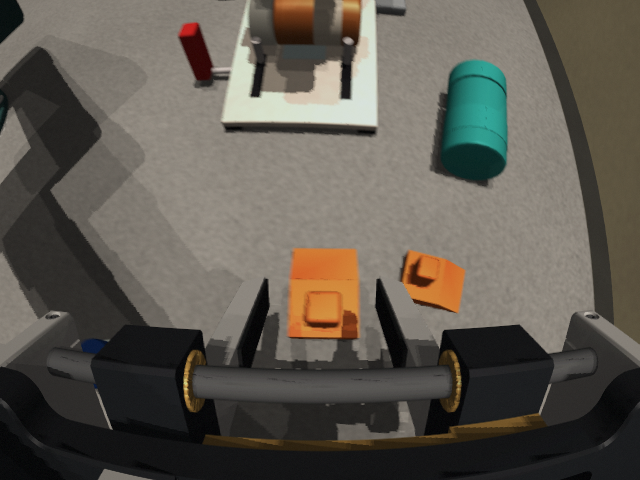

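View pics/b_side.png

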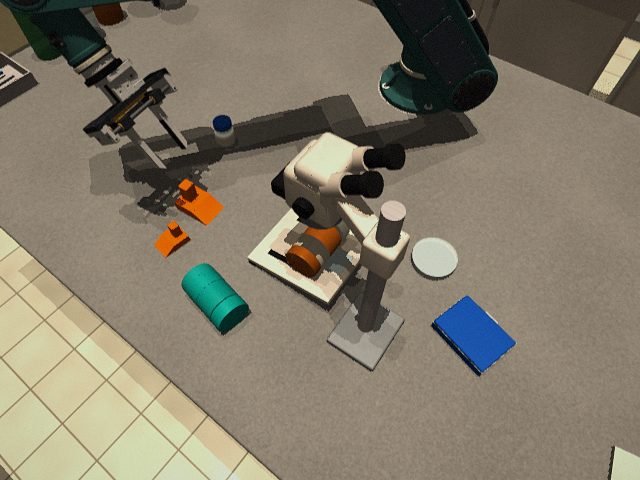

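```bash

python3 -m inch '[{"linear":[-0.01,-0.02,-0.4],"twist":0,"gripper":0.6},{"linear":[-0.01,-0.02,-0.83],"twist":0,"gripper":0.6},{"linear":[-0.01,-0.02,-0.83],"twist":0,"gripper":0.6}]' ; python3 -m inch '[{"linear":[0,0,0],"twist":0,"gripper":0},{"linear":[0,0,0],"twist":0,"gripper":0},{"linear":[0,0,0],"twist":0,"gripper":0},{"linear":[0,0,0],"twist":0,"gripper":0}]' ; python3 st.py;  python3 -c "
from h import *
for n in('wrist',): snap(n,'c')"
```

```text
time: 12.13
tool_pos: [0.6425, -0.1995, 0.0534]
ee_rot: [-3.121, -0.586, 1.664]
wrist_force: [-0.3, 1.0, -2.0]
width: 0.0563
time: 12.47
tool_pos: [0.6478, -0.2014, 0.0638]
ee_rot: [-3.14, -0.577, 1.676]
wrist_force: [-0.5, 1.0, -0.7]
width: 0.0328
t 12.47 q [-0.609  0.685  0.95   0.446  1.879 -0.658] p [ 0.6478 -0.2014  0.0638] rot [-3.1397 -0.5767  1.6756] w 0.0328 F [-0.5  1.  -0.7]
 lean toward body x,y deg [33.04 -0.09] approach [-0.059  0.542 -0.838] xaz 96.0 yaz 6.06
```

View pics/c_wrist.png

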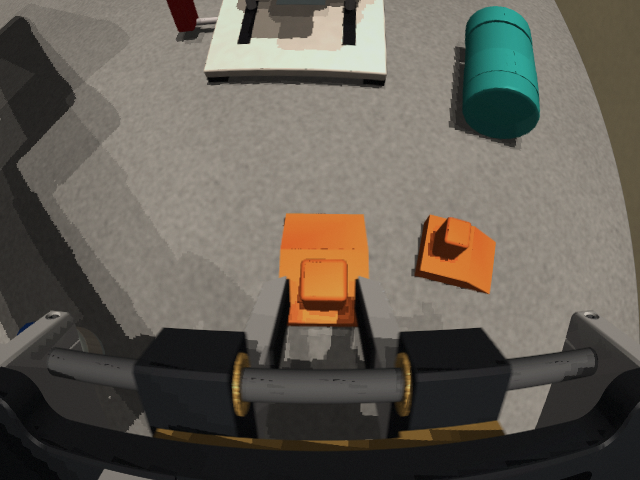

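```bash

python3 -m inch '[{"linear":[0,0.01,-0.07],"twist":0,"gripper":0.5},{"linear":[0,0.01,-0.07],"twist":0,"gripper":0.5},{"linear":[0,0.01,-0.07],"twist":0,"gripper":0.5}]' ; python3 -m inch '[{"linear":[0,0,0],"twist":0,"gripper":0},{"linear":[0,0,0],"twist":0,"gripper":0},{"linear":[0,0,0],"twist":0,"gripper":0},{"linear":[0,0,0],"twist":0,"gripper":0},{"linear":[0,0,0],"twist":0,"gripper":0},{"linear":[0,0,0],"twist":0,"gripper":0}]' ; python3 st.py
```

```text
time: 12.77
tool_pos: [0.6461, -0.199, 0.0523]
ee_rot: [-3.132, -0.581, 1.672]
wrist_force: [-0.9, -0.6, -0.5]
width: 0.0454
time: 13.27
tool_pos: [0.6466, -0.1994, 0.0529]
ee_rot: [-3.134, -0.58, 1.672]
wrist_force: [0.5, -0.2, -0.2]
width: 0.0254
t 13.27 q [-0.608  0.692  0.963  0.444  1.866 -0.663] p [ 0.6466 -0.1994  0.0529] rot [-3.1341 -0.5805  1.6723] w 0.0254 F [ 0.5 -0.2 -0.2]
 lean toward body x,y deg [33.26 -0.36] approach [-0.063  0.545 -0.836] xaz 95.82 yaz 6.06
```

```bash

python3 -m inch '[{"linear":[0,0,0.3],"twist":0,"gripper":0},{"linear":[0,0,0.6],"twist":0,"gripper":0},{"linear":[0,0,0.8],"twist":0,"gripper":0},{"linear":[0,0,0.8],"twist":0,"gripper":0}]' ; python3 st.py
for i in 1 2 ; do python3 -m inch '[{"linear":[-0.2,0.35,0],"twist":-0.025,"gripper":0},{"linear":[-0.2,0.7,0],"twist":-0.025,"gripper":0},{"linear":[-0.2,1,0],"twist":-0.025,"gripper":0},{"linear":[-0.2,1,0],"twist":-0.025,"gripper":0}]' ;  done; python3 st.py; python3 -c "
from h import *
for n in('wrist','top','side'): snap(n,'d')"
```

```text
time: 13.6
tool_pos: [0.6482, -0.2004, 0.1385]
ee_rot: [3.14, -0.575, 1.678]
wrist_force: [-0.2, 0.4, -0.1]
width: 0.0253
t 13.6 q [-0.608  0.645  0.862  0.467  1.991 -0.599] p [ 0.6482 -0.2004  0.1385] rot [ 3.1404 -0.5747  1.6778] w 0.0253 F [-0.2  0.4 -0.1]
 lean toward body x,y deg [32.93  0.06] approach [-0.057  0.541 -0.839] xaz 96.13 yaz 6.09
time: 13.93
tool_pos: [0.6247, -0.0934, 0.1311]
ee_rot: [-3.129, -0.585, 1.649]
wrist_force: [0.4, -0.2, -2.1]
width: 0.0254
time: 14.27
tool_pos: [0.6045, 0.0058, 0.1315]
ee_rot: [-3.13, -0.584, 1.623]
wrist_force: [0.4, -0.1, -1.5]
width: 0.0253
t 14.27 q [-0.39   0.355  1.295  0.525  1.751 -0.419] p [0.6045 0.0058 0.1315] rot [-3.13   -0.584   1.6234] w 0.0253 F [ 0.4 -0.1 -1.5]
 lean toward body x,y deg [33.46 -0.55] approach [-0.041  0.55  -0.834] xaz 93.01 yaz 3.38
```

View pics/d_wrist.png

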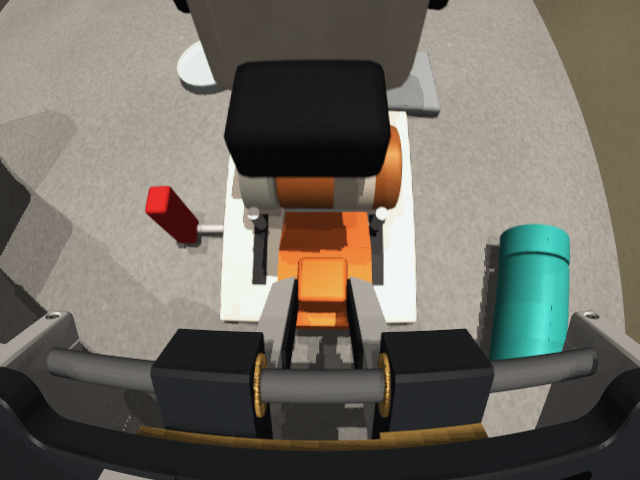

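View pics/d_top.png

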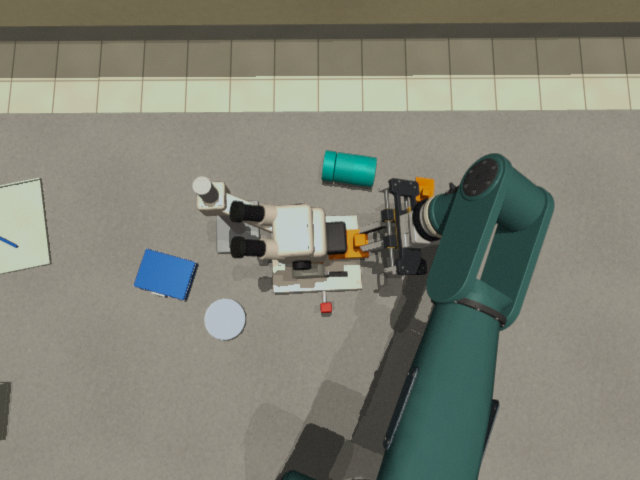

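```bash
cat > wr.py <<'E'
from h import *
from scipy.spatial.transform import Rotation as Ro
def wpts(s,p,rot):
    K=s['mtx'];H=s['hand_eye'];d=np.array(s['depth'],float);v,u=np.mgrid[:480,:640]
    x,y=(u-K[0,2])/K[0,0],(v-K[1,2])/K[1,1];th=np.hypot(x,y)+1e-9;f=np.tan(th)/th
    P=np.stack([x*f*d,y*f*d,d],-1);P=P@H[:3,:3].T+H[:3,3]
    W=P@Ro.from_euler('xyz',rot).as_matrix().T+np.array(p);W[d==0]=np.nan;return W
O=np.array([.5943,.1221,0]);uu=np.radians(92.87);U=np.array([np.cos(uu),np.sin(uu),0]);Y=np.array([-U[1],U[0],0])
def st(W): 
    D=W-O;return np.stack([D@U,D@Y,W[...,2]],-1)*1000
E
python3 - <<'E'
from wr import *
s=dict(np.load('d_wrist.npz'));W=st(wpts(s,[.6045,.0058,.1315],[-3.13,-.584,1.6234]))
for r in ((203,222,243,264),(203,222,372,392)):
    w=W[r[0]:r[1],r[2]:r[3]].reshape(-1,3);w=w[(w[:,2]>50)&(w[:,2]<80)&(w[:,0]>-70)&(w[:,0]<-25)];print(len(w),w.mean(0).round(1),w.min(0).round(1),w.max(0).round(1))
hsv=cv2.cvtColor(s['image'],cv2.COLOR_RGB2HSV);m=(hsv[...,0]<20)&(hsv[...,0]>5)&(hsv[...,1]>180)
for v in (212,216,220,230,240): 
    c=np.where(m[v,270:380])[0]+270;print(v,c.min(),c.max(),W[v,c.min()+2].round(1),W[v,c.max()-2].round(1))
for v,u in((263,322),(298,322),(280,304),(280,343)):print(W[v,u].round(1))
# plate edges
for v in (250,290): print('plate',[ (u,W[v,u].round(1).tolist()) for u in (226,232,405,410)])
print('plate low',W[310,240].round(1),W[316,240].round(1),W[316,400].round(1))
im=s['image'][:,:,::-1][150:350,200:440];cv2.imwrite('pics/d_z.png',cv2.resize(im,None,fx=3,fy=3,interpolation=cv2.INTER_CUBIC))
E
```

```text
287 [-45.1  48.8  67.6] [-51.6  41.4  50. ] [-39.5  56.9  75.5]
287 [-44.4 -49.6  67.7] [-51.4 -59.3  50.4] [-37.  -42.2  74.8]
212 288 365 [-49.9  19.7  77.4] [-30.9 -39.5  33.5]
216 286 366 [-55.   20.5  82. ] [-54.3 -35.   81.2]
220 285 366 [-58.8  20.9  83.6] [-58.9 -34.5  84.8]
230 283 368 [-68.9  21.2  90.2] [-69.  -35.   91.3]
240 281 369 [-78.8  21.4  97.7] [-78.5 -34.7  97.9]
[-107.7   -5.4  146.6]
[-125.8   -5.6  145.5]
[-116.7    3.7  146.6]
[-116.5  -16.2  146.3]
plate [(226, [-64.5, 80.7, 26.8]), (232, [-64.9, 74.9, 28.1]), (405, [-63.9, -75.9, 28.3]), (410, [-63.6, -80.6, 27.5])]
plate [(226, [-99.6, 78.8, 23.3]), (232, [-99.6, 73.3, 23.7]), (405, [-98.0, -75.5, 22.1]), (410, [-98.4, -79.5, 23.9])]
plate low [-116.2   66.    20.2] [-121.4   65.9   19.7] [-120.2  -70.6   20.3]
```

View pics/d_z.png

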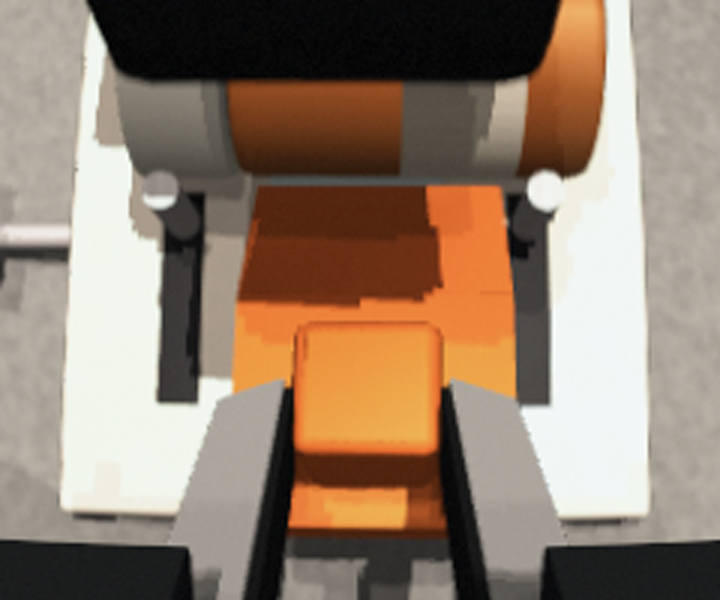

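```bash

python3 -m inch '[{"linear":[-0.065,0.1,-0.17],"twist":0,"gripper":0},{"linear":[-0.065,0.207,-0.35],"twist":0,"gripper":0},{"linear":[-0.065,0.207,-0.35],"twist":0,"gripper":0},{"linear":[-0.065,0.207,-0.35],"twist":0,"gripper":0}]' ; python3 st.py;  python3 -m inch '[{"linear":[0,0,-0.03],"twist":0,"gripper":0},{"linear":[0,0,-0.06],"twist":0,"gripper":0},{"linear":[0,0,-0.09],"twist":0,"gripper":0},{"linear":[0,0,-0.09],"twist":0,"gripper":0}]' ;python3 st.py; python3 -c "
from h import *
for n in('wrist','side'): snap(n,'e')"
```

```text
time: 14.75
tool_pos: [0.5992, 0.0203, 0.0962]
ee_rot: [-3.129, -0.581, 1.617]
wrist_force: [-1.1, -0.3, -0.4]
width: 0.0256
t 14.75 q [-0.372  0.356  1.365  0.523  1.677 -0.433] p [0.5992 0.0203 0.0962] rot [-3.1295 -0.5814  1.6166] w 0.0256 F [-1.1 -0.3 -0.4]
 lean toward body x,y deg [33.31 -0.58] approach [-0.037  0.548 -0.836] xaz 92.63 yaz 3.01
time: 15.08
tool_pos: [0.6, 0.0207, 0.0885]
ee_rot: [-3.133, -0.58, 1.619]
wrist_force: [-0.3, 0.0, -1.1]
width: 0.0252
t 15.08 q [-0.371  0.361  1.374  0.523  1.662 -0.442] p [0.6    0.0207 0.0885] rot [-3.1333 -0.5804  1.619 ] w 0.0252 F [-0.3  0.  -1.1]
 lean toward body x,y deg [33.25 -0.4 ] approach [-0.035  0.547 -0.836] xaz 92.76 yaz 3.02
```

View pics/e_wrist.png

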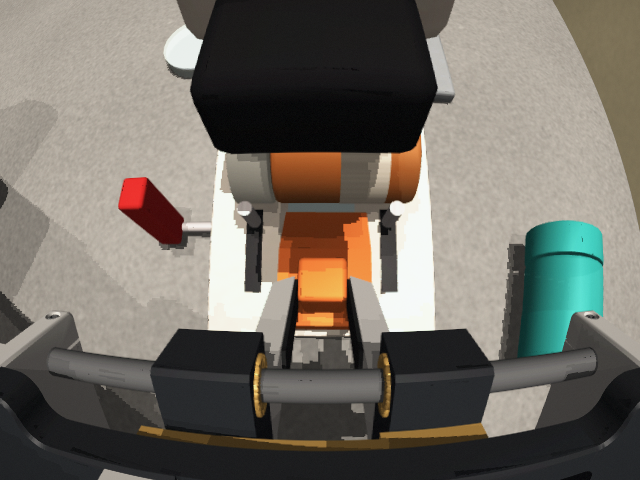

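```bash

python3 -m inch '[{"linear":[0,0,-0.03],"twist":0,"gripper":0},{"linear":[0,0,-0.06],"twist":0,"gripper":0},{"linear":[0,0,-0.06],"twist":0,"gripper":0}]' ;   python3 -m inch '[{"linear":[0,0,-0.03],"twist":0,"gripper":0},{"linear":[0,0,-0.05],"twist":0,"gripper":0},{"linear":[0,0,-0.05],"twist":0,"gripper":0}]' ;python3 st.py; python3 -c "
from h import *
for n in('wrist','side'): snap(n,'f')"
```

```text
time: 15.43
tool_pos: [0.6004, 0.0209, 0.0831]
ee_rot: [-3.135, -0.58, 1.62]
wrist_force: [0.6, -1.8, 1.5]
width: 0.0251
time: 15.68
tool_pos: [0.6008, 0.0207, 0.0784]
ee_rot: [-3.136, -0.58, 1.62]
wrist_force: [1.8, -3.9, 3.4]
width: 0.0255
t 15.68 q [-0.371  0.369  1.384  0.523  1.643 -0.452] p [0.6008 0.0207 0.0784] rot [-3.1361 -0.5799  1.6201] w 0.0255 F [ 1.8 -3.9  3.4]
 lean toward body x,y deg [33.22 -0.27] approach [-0.033  0.547 -0.837] xaz 92.82 yaz 3.0
```

```bash
python3 -c "
from h import *
s=dict(np.load('f_wrist.npz'));im=s['image'][:,:,::-1][150:350,200:440];a=cv2.resize(im,None,fx=2.6,fy=2.6,interpolation=cv2.INTER_CUBIC)
cv2.imwrite('pics/f_z.png',a)
s=dict(np.load('f_side.npz'));im=s['image'][:,:,::-1][150:330,180:400];cv2.imwrite('pics/f_z2.png',cv2.resize(im,None,fx=3.3,fy=3.3,interpolation=cv2.INTER_CUBIC))"
```

```text
(no output)
```

View pics/f_z.png

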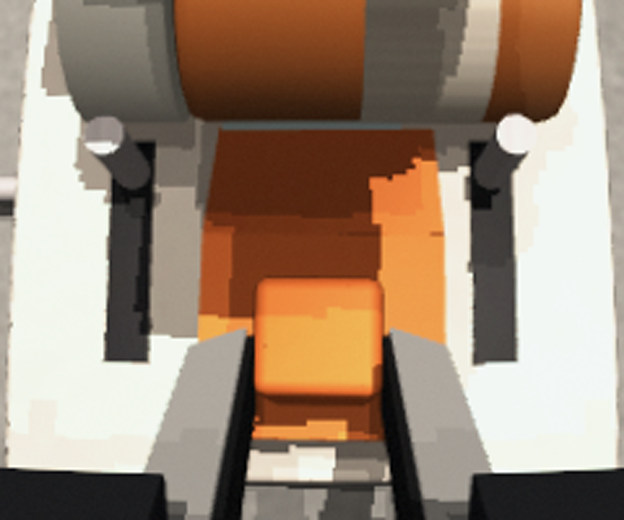

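View pics/f_z2.png

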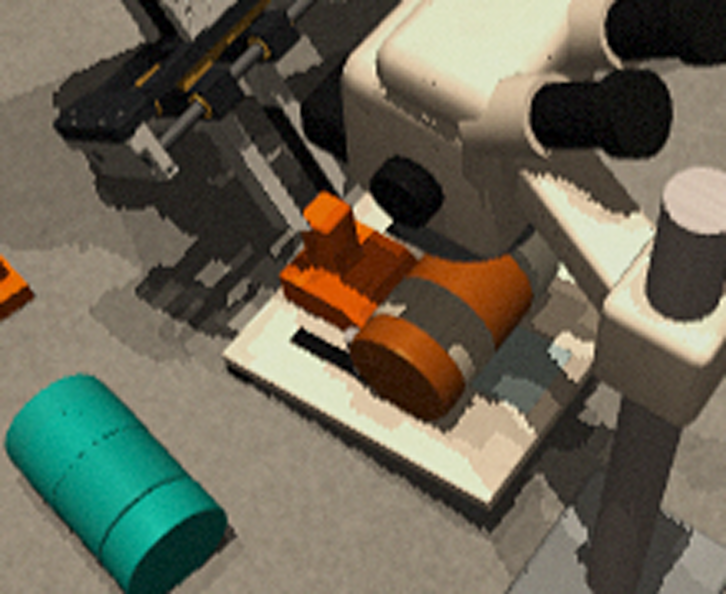

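```bash

python3 -m inch '[{"linear":[0,0,0],"twist":0,"gripper":0.42},{"linear":[0,0,0],"twist":0,"gripper":0.42},{"linear":[0,0,0],"twist":0,"gripper":0.42},{"linear":[0,0,0],"twist":0,"gripper":0.42}]' ; cat > mc.py <<'E'
import sys
from wr import *
tag=sys.argv[1];o=robot.get_obs();s=snap('wrist',tag);s={k:np.array(v) for k,v in s.items()}
W=st(wpts(s,o['tool_pos'],o['ee_rot']))
hsv=cv2.cvtColor(s['image'],cv2.COLOR_RGB2HSV);H,S,V=[hsv[...,i].astype(int) for i in range(3)]
m=(H<20)&(H>4)&(S>150)
x,y,z=W[...,0],W[...,1],W[...,2]
h=z-(37.6+np.tan(np.radians(8))*x)
g=m&(abs(y)<50)&(x<-5)&(x>-135)&(h<70)
w=W[g];hh=h[g]
sl=np.radians(8)
al=w[:,0]*np.cos(sl)+(w[:,2]-37.6)*np.sin(sl);n=(w[:,2]-37.6)*np.cos(sl)-w[:,0]*np.sin(sl)
t=(n>64)&(n<80);print('handle top: along',np.percentile(al[t],[1,99]).round(1),'y',np.percentile(w[t,1],[1,50,99]).round(1),'n',np.median(n[t]).round(1))
b=np.polyfit(al[t],n[t],1);print(' top slope deg',np.degrees(np.arctan(b[0])).round(2),' cross',np.degrees(np.arctan(np.polyfit(w[t,1],n[t],1)[0])).round(2))
# side edges per along bin
L=[];R=[]
for a in np.arange(-80,-20,4):
    k=(al>a)&(al<a+4)&(n<32)&(n>-3)
    if k.sum()>15: L.append((a+2,w[k,1].max()));R.append((a+2,w[k,1].min()))
L=np.array(L);R=np.array(R)
f=lambda A:(np.median(A[:,1]).round(1),np.degrees(np.arctan(np.polyfit(A[:,0],A[:,1],1)[0])).round(1))
print('left',f(L),'right',f(R),'along range',al[n<32].min().round(1),np.percentile(al[n<32],[0.5,99.5,100]).round(1))
k=(abs(w[:,1])<20)&(n<24);print(' toe along (n<4)',np.percentile(al[(n<4)&(abs(w[:,1])<25)],[50,95,99]).round(1) if (n<4).sum() else None)
# ramp slope fit
k=(n>3)&(n<21)&(abs(w[:,1])<25);p=np.polyfit(al[k],n[k],1);print(' ramp deg',np.degrees(np.arctan(p[0])).round(1),'toe (n=0)',(-p[1]/p[0]).round(1))
# pins
hp=(z-37.6)*np.cos(sl)-x*np.sin(sl)
for sg in(1,-1):
    k=(S<90)&(hp>25)&(hp<42)&(abs(y-sg*50)<12)&(x>-95)&(x<-30);ww=W[k]
    if len(ww): print('pin',sg,len(ww),np.median(ww,0).round(1),ww[:,1].min().round(1),ww[:,1].max().round(1))
print('force',np.round(o['wrist_force'],1),'w',o['width'].__round__(4))
E
python3 mc.py g;python3 st.py
```

```text
time: 16.12
tool_pos: [0.5989, 0.0222, 0.0768]
ee_rot: [-3.131, -0.582, 1.619]
wrist_force: [0.5, -0.9, 0.2]
width: 0.0394
handle top: along [-105.7   -9.3] y [-48.6  -0.2  28. ] n 67.1
 top slope deg -0.62  cross -0.18
left (np.float64(26.6), np.float64(-1.1)) right (np.float64(-32.6), np.float64(-6.9)) along range -114.7 [-113.9  -29.6  -27.9]
 toe along (n<4) [-31.7 -29.2 -28.8]
 ramp deg -33.2 toe (n=0) -28.1
pin 1 437 [-44.2  48.2  68.9] 38.1 56.6
pin -1 340 [-46.1 -48.4  68.7] -60.3 -38.2
force [ 0.5 -0.9  0.2] w 0.0394
t 16.17 q [-0.369  0.37   1.387  0.523  1.645 -0.451] p [0.5991 0.0221 0.077 ] rot [-3.131  -0.5817  1.6193] w 0.0395 F [-0.4 -0.6  1.9]
 lean toward body x,y deg [33.33 -0.51] approach [-0.037  0.548 -0.835] xaz 92.78 yaz 3.11
```

View pics/g_wrist.png

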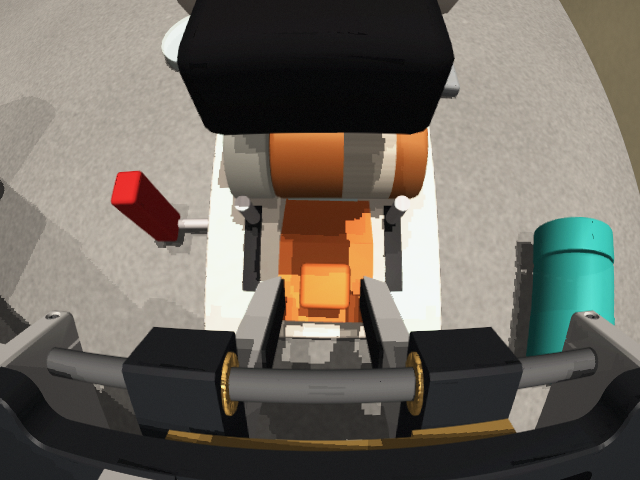

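```bash

python3 -m inch '[{"linear":[-0.01,0,0],"twist":0,"gripper":0},{"linear":[-0.01,0,0],"twist":0,"gripper":0},{"linear":[-0.01,0,0],"twist":0,"gripper":0},{"linear":[-0.01,0,0],"twist":0,"gripper":0},{"linear":[-0.01,0,0],"twist":0,"gripper":0}]' ; python3 mc.py h0;python3 st.py
```

```text
time: 16.58
tool_pos: [0.5989, 0.0214, 0.0777]
ee_rot: [-3.133, -0.581, 1.62]
wrist_force: [-0.3, 0.3, -0.2]
width: 0.0252
handle top: along [-106.4   -9.1] y [-48.8   0.9  28.2] n 67.5
 top slope deg -0.99  cross -0.28
left (np.float64(27.4), np.float64(-1.4)) right (np.float64(-31.9), np.float64(-7.7)) along range -114.9 [-114.   -29.5  -28. ]
 toe along (n<4) [-31.4 -29.4 -29.2]
 ramp deg -33.3 toe (n=0) -27.6
pin 1 441 [-44.6  48.1  68.9] 38.0 56.8
pin -1 335 [-46.4 -48.4  68.7] -60.8 -38.0
force [-0.3  0.3 -0.2] w 0.0252
t 16.63 q [-0.371  0.368  1.388  0.523  1.644 -0.452] p [0.5989 0.0214 0.0777] rot [-3.1333 -0.5808  1.6197] w 0.025 F [ 0.4  0.8 -0.1]
 lean toward body x,y deg [33.28 -0.4 ] approach [-0.035  0.548 -0.836] xaz 92.8 yaz 3.06
```

```bash

python3 -m inch '[{"linear":[-0.012,0.03,0.004],"twist":0,"gripper":0},{"linear":[-0.025,0.06,0.009],"twist":0,"gripper":0},{"linear":[-0.025,0.098,0.014],"twist":0,"gripper":0},{"linear":[-0.025,0.098,0.014],"twist":0,"gripper":0},{"linear":[-0.025,0.098,0.014],"twist":0,"gripper":0}]' ; python3 mc.py i0;python3 st.py
```

```text
time: 17.05
tool_pos: [0.5961, 0.0318, 0.0791]
ee_rot: [-3.133, -0.581, 1.62]
wrist_force: [-0.3, 0.4, -0.2]
width: 0.0253
handle top: along [-95.8 -71.9] y [-10.9   2.2  14.2] n 67.9
 top slope deg -0.41  cross -0.47
left (np.float64(29.7), np.float64(-1.3)) right (np.float64(-28.9), np.float64(-9.1)) along range -104.3 [-103.3  -30.7  -30.1]
 toe along (n<4) [-104.2 -104.1 -104.1]
 ramp deg -33.0 toe (n=0) -16.7
pin 1 415 [-44.7  48.3  68.9] 38.0 57.2
pin -1 335 [-46.1 -48.8  68.8] -61.9 -38.0
force [-0.3  0.4 -0.2] w 0.0253
t 17.1 q [-0.357  0.356  1.401  0.526  1.637 -0.442] p [0.5961 0.0316 0.0791] rot [-3.1328 -0.5813  1.62  ] w 0.0256 F [ 0.3  0.1 -1. ]
 lean toward body x,y deg [33.31 -0.42] approach [-0.036  0.548 -0.836] xaz 92.82 yaz 3.1
```

View pics/i0_wrist.png

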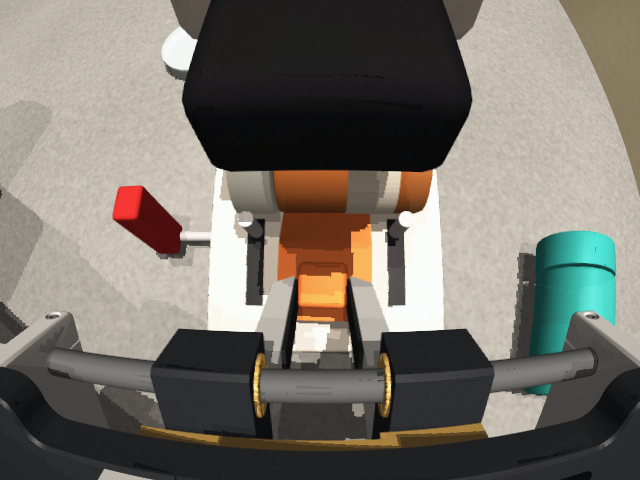

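```bash
cat > jar.py <<'E'
import sys
from wr import *
from scipy.optimize import least_squares
def jar(tag):
    s={k:np.array(v) for k,v in np.load(f'{tag}_side.npz').items()};W=st(pts(s))
    hsv=cv2.cvtColor(s['image'],cv2.COLOR_RGB2HSV);H,S,V=[hsv[...,i].astype(int) for i in range(3)]
    k=(abs(W[...,0])<40)&(abs(W[...,1])<56)&(W[...,2]>60)&(W[...,2]<125)
    p=W[k]
    r=lambda q:np.hypot(p[:,0]-q[0]-q[2]*p[:,1],p[:,2]-q[1])-35
    sol=least_squares(r,[-5,72,0],loss='soft_l1',f_scale=1.5)
    p=p[abs(r(sol.x))<3];sol=least_squares(r,sol.x)
    print(tag,len(p),'jar x,z',sol.x[:2].round(2),'yawdeg',np.degrees(sol.x[2]).round(2),'rms',np.sqrt((sol.fun**2).mean()).round(2))
    return sol.x
def spots(tag):
    s=np.load(f'{tag}_side.npz')['image'];return s
if __name__=='__main__':
    for t in sys.argv[1:]: jar(t)
E
python3 -c "
from h import *
snap('side','i0')"; python3 jar.py a b f i0
python3 - <<'E'
from wr import *
a,b=[np.load(f'{t}_side.npz')['image'][215:280,280:350].astype(np.float32) for t in('f','i0')]
ga,gb=[cv2.cvtColor(x.astype(np.uint8),cv2.COLOR_RGB2GRAY).astype(np.float32) for x in(a,b)]
print(cv2.phaseCorrelate(ga,gb,cv2.createHanningWindow(ga.shape[::-1],cv2.CV_32F)))
E
```

```text
a 1448 jar x,z [-7.77 71.12] yawdeg -0.18 rms 1.06
b 1442 jar x,z [-7.65 71.05] yawdeg -0.16 rms 1.07
f 1449 jar x,z [-7.71 71.08] yawdeg -0.25 rms 1.06
i0 1438 jar x,z [-7.74 71.11] yawdeg -0.13 rms 1.07
((0.013479601982439249, -0.062060657988517676), 0.9194952606878899)
```

```bash

python3 -m inch '[{"linear":[-0.001,0.015,0.002],"twist":0,"gripper":0},{"linear":[-0.001,0.03,0.004],"twist":0,"gripper":0},{"linear":[-0.001,0.03,0.004],"twist":0,"gripper":0}]' ; python3 st.py; python3 -c "
from h import *
snap('side','j1')"; python3 jar.py j1; python3 -m inch '[{"linear":[-0.001,0.012,0.002],"twist":0,"gripper":0},{"linear":[-0.001,0.012,0.002],"twist":0,"gripper":0}]' ; python3 st.py; python3 -c "
from h import *
snap('side','j2')"; python3 jar.py j2
```

```text
time: 17.4
tool_pos: [0.5963, 0.0342, 0.0796]
ee_rot: [-3.134, -0.581, 1.62]
wrist_force: [0.1, -0.6, -0.7]
width: 0.0251
t 17.4 q [-0.353  0.354  1.403  0.527  1.634 -0.438] p [0.5963 0.0342 0.0796] rot [-3.1335 -0.5806  1.6199] w 0.0251 F [ 0.1 -0.6 -0.7]
 lean toward body x,y deg [33.27 -0.39] approach [-0.035  0.547 -0.836] xaz 92.81 yaz 3.07
j1 1451 jar x,z [-7.74 71.11] yawdeg -0.24 rms 1.07
time: 17.62
tool_pos: [0.5962, 0.0354, 0.0798]
ee_rot: [-3.133, -0.581, 1.62]
wrist_force: [-0.3, -0.7, -0.9]
width: 0.0252
t 17.62 q [-0.351  0.353  1.404  0.527  1.634 -0.436] p [0.5962 0.0354 0.0798] rot [-3.1335 -0.5807  1.6199] w 0.0252 F [-0.3 -0.7 -0.9]
 lean toward body x,y deg [33.27 -0.39] approach [-0.035  0.548 -0.836] xaz 92.81 yaz 3.07
j2 1438 jar x,z [-7.69 71.11] yawdeg -0.12 rms 1.08
```

```bash
for t in k1 k2; do
python3 -m inch '[{"linear":[0,0.009,0.001],"twist":0,"gripper":0},{"linear":[0,0.009,0.001],"twist":0,"gripper":0}]' | egrep "pos|force"; python3 -c "
from h import *
snap('side','$t')"; python3 jar.py $t; done
```

```text
tool_pos: [0.5962, 0.0363, 0.0799]
wrist_force: [-0.6, -1.1, -0.5]
k1 1452 jar x,z [-7.77 71.07] yawdeg -0.05 rms 1.09
tool_pos: [0.5963, 0.0369, 0.0801]
wrist_force: [0.0, -1.1, 0.4]
k2 1452 jar x,z [-7.71 71.02] yawdeg -0.23 rms 1.06
```

```bash
for t in l1 l2; do
python3 -m inch '[{"linear":[0,0.009,0.001],"twist":0,"gripper":0},{"linear":[0,0.009,0.001],"twist":0,"gripper":0}]' | egrep "pos|force"; python3 -c "
from h import *
snap('side','$t')"; python3 jar.py $t; done; python3 mc.py l2; python3 -c "
from h import *
s=dict(np.load('l2_wrist.npz')) if 0 else None
im=cv2.imread('pics/l2_wrist.png')[130:350,190:450];cv2.imwrite('pics/l2_z.png',cv2.resize(im,None,fx=2.6,fy=2.6,interpolation=cv2.INTER_CUBIC))
im=cv2.imread('pics/l2_side.png')[180:320,220:380];cv2.imwrite('pics/l2_z2.png',cv2.resize(im,None,fx=4,fy=4,interpolation=cv2.INTER_CUBIC))"
```

```text
tool_pos: [0.5964, 0.0374, 0.0804]
wrist_force: [0.2, -4.5, 1.5]
l1 1448 jar x,z [-7.51 71.23] yawdeg -0.26 rms 1.1
tool_pos: [0.5965, 0.0385, 0.0805]
wrist_force: [0.3, -3.3, 1.8]
l2 1458 jar x,z [-6.25 71.32] yawdeg -0.16 rms 1.07
handle top: along [-88.9 -65.6] y [-11.5   0.9  13.3] n 68.2
 top slope deg 0.49  cross -0.38
left (np.float64(29.1), np.float64(-1.1)) right (np.float64(-29.6), np.float64(-11.2)) along range -98.1 [-96.6 -31.2 -30.5]
 toe along (n<4) [-98.1 -98.  -98. ]
 ramp deg -33.1 toe (n=0) -10.3
pin 1 433 [-44.5  48.5  68.9] 38.0 57.2
pin -1 329 [-46.  -48.9  68.8] -61.9 -38.0
force [ 1.1 -5.2  1.5] w 0.0255
```

View pics/l2_z.png

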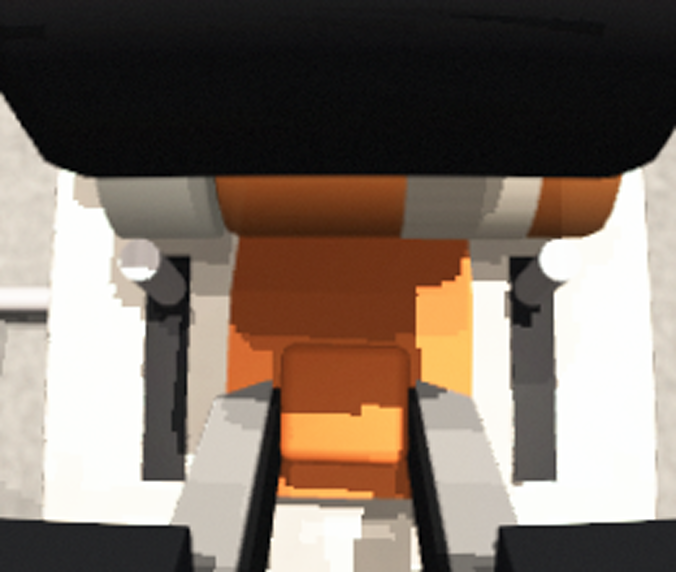

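View pics/l2_z2.png

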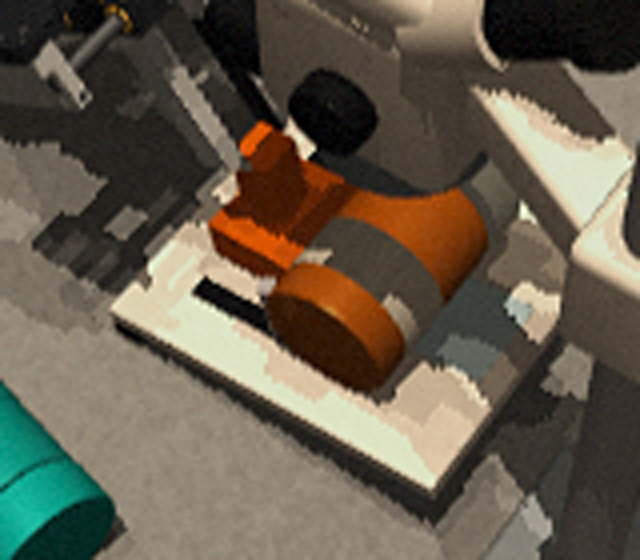

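```bash
for t in m1; do
python3 -m inch '[{"linear":[0,-0.012,-0.003],"twist":0,"gripper":0},{"linear":[0,-0.012,-0.003],"twist":0,"gripper":0}]' | egrep "pos|force"; python3 -c "
from h import *
snap('side','$t')"; python3 jar.py $t; done; python3 mc.py m1
```

```text
tool_pos: [0.5964, 0.0381, 0.08]
wrist_force: [2.0, -2.5, 2.5]
m1 1460 jar x,z [-6.26 71.27] yawdeg -0.23 rms 1.07
handle top: along [-89.4 -66.1] y [-11.4   1.   13.5] n 67.9
 top slope deg 0.57  cross -0.53
left (np.float64(29.1), np.float64(-1.3)) right (np.float64(-29.5), np.float64(-11.3)) along range -97.8 [-97.  -30.9 -30.6]
 toe along (n<4) [-97.8 -97.8 -97.8]
 ramp deg -33.0 toe (n=0) -10.5
pin 1 437 [-44.4  48.4  69.1] 38.0 57.2
pin -1 322 [-46.  -48.8  68.8] -61.5 -38.0
force [ 1.  -2.3  1.2] w 0.0255
```

```bash
for t in n1; do
python3 -m inch '[{"linear":[0,-0.008,-0.001],"twist":0,"gripper":0},{"linear":[0,-0.008,-0.001],"twist":0,"gripper":0}]' | egrep "pos|force"; python3 -c "
from h import *
snap('side','$t')"; python3 jar.py $t; done
```

```text
tool_pos: [0.5963, 0.0379, 0.0799]
wrist_force: [1.0, 0.3, 2.3]
n1 1448 jar x,z [-6.15 71.29] yawdeg -0.05 rms 1.09
```

```bash
for t in n2; do
python3 -m inch '[{"linear":[0,-0.009,-0.001],"twist":0,"gripper":0},{"linear":[0,-0.009,-0.001],"twist":0,"gripper":0}]' | egrep "pos|force"; python3 -c "
from h import *
snap('side','$t')"; python3 jar.py $t; done
```

```text
tool_pos: [0.596, 0.0368, 0.0797]
wrist_force: [1.3, 1.3, 1.3]
n2 1434 jar x,z [-7.39 71.15] yawdeg -0.15 rms 1.07
```

```bash

python3 -m inch '[{"linear":[0,0,0],"twist":0,"gripper":0.35},{"linear":[0,0,0],"twist":0,"gripper":0.45},{"linear":[0,0,0],"twist":0,"gripper":0.5},{"linear":[0,0,0],"twist":0,"gripper":0.5},{"linear":[0,0,0],"twist":0,"gripper":0.5}]' | egrep "pos|force|width"; python3 -c "
from h import *
snap('side','o')"; python3 jar.py o;python3 mc.py o; python3 -c "
from h import *
im=cv2.imread('pics/o_wrist.png')[130:350,190:450];cv2.imwrite('pics/o_z.png',cv2.resize(im,None,fx=2.6,fy=2.6,interpolation=cv2.INTER_CUBIC))"
```

```text
tool_pos: [0.596, 0.0359, 0.0794]
wrist_force: [-0.3, 0.5, -0.3]
width: 0.0471
o 1454 jar x,z [-7.74 71.12] yawdeg -0.1 rms 1.08
handle top: along [-90.6 -67.6] y [-21.6   1.   13.8] n 67.4
 top slope deg 0.11  cross -0.13
left (np.float64(29.5), np.float64(-2.4)) right (np.float64(-28.9), np.float64(-4.5)) along range -100.0 [-98.7 -32.3 -31.6]
 toe along (n<4) [-99.7 -99.3 -99.3]
 ramp deg -33.4 toe (n=0) -13.3
pin 1 431 [-44.5  48.3  68.9] 38.1 57.4
pin -1 336 [-46.1 -48.8  68.7] -61.5 -38.0
force [-0.5  0.6  0.2] w 0.0469
```

View pics/o_z.png

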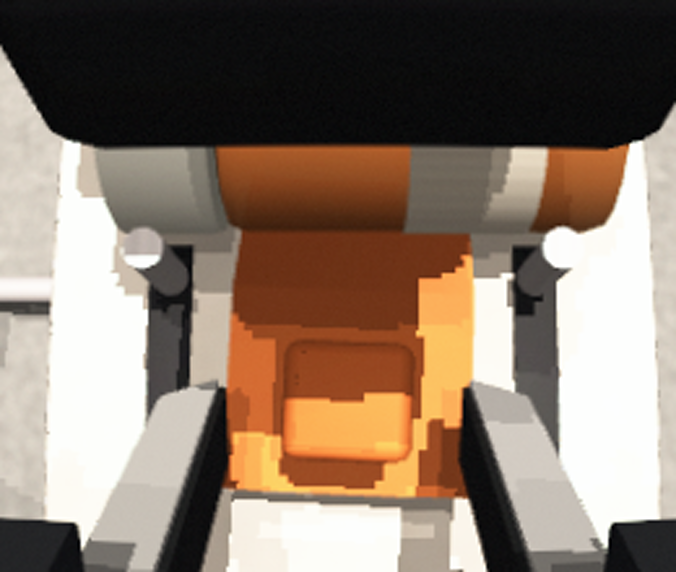

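```bash

python3 -m inch '[{"linear":[0,0,0],"twist":0,"gripper":0},{"linear":[0,0,0],"twist":0,"gripper":0},{"linear":[0,0,0],"twist":0,"gripper":0},{"linear":[0,0,0],"twist":0,"gripper":0},{"linear":[0,0,0],"twist":0,"gripper":0}]' | egrep "pos|force|width";
python3 -m inch '[{"linear":[0,0.012,0.0015],"twist":0,"gripper":0},{"linear":[0,0.012,0.0015],"twist":0,"gripper":0}]' | egrep "time|pos|force";  python3 -c "
from h import *
snap('side','p')"; python3 jar.py p
```

```text
tool_pos: [0.5962, 0.036, 0.0797]
wrist_force: [0.4, 0.5, 0.1]
width: 0.0252
time: 20.38
tool_pos: [0.5964, 0.0366, 0.0799]
wrist_force: [0.5, -2.8, 0.6]
p 1453 jar x,z [-7.66 71.05] yawdeg -0.23 rms 1.07
```

```bash

python3 -m inch '[{"linear":[0,0.007,0.001],"twist":0,"gripper":0},{"linear":[0,0.007,0.001],"twist":0,"gripper":0}]' | egrep "time|pos|force";  python3 -c "
from h import *
snap('side','p2')"; python3 jar.py p2
```

```text
time: 20.6
tool_pos: [0.5966, 0.0371, 0.0802]
wrist_force: [0.6, -4.4, 1.6]
p2 1454 jar x,z [-7.36 71.18] yawdeg -0.14 rms 1.04
```

```bash

python3 -m inch '[{"linear":[0,-0.008,-0.001],"twist":0,"gripper":0},{"linear":[0,-0.008,-0.001],"twist":0,"gripper":0}]' | egrep "time|pos|force";  python3 -c "
from h import *
snap('side','p3')"; python3 jar.py p3; python3 st.py
```

```text
time: 20.82
tool_pos: [0.5964, 0.0369, 0.0799]
wrist_force: [0.5, -4.7, 2.2]
p3 1445 jar x,z [-7.3  71.22] yawdeg -0.31 rms 1.08
t 20.87 q [-0.349  0.352  1.405  0.528  1.632 -0.434] p [0.5964 0.0369 0.0799] rot [-3.1341 -0.5805  1.6198] w 0.0251 F [ 1.  -3.6  1. ]
 lean toward body x,y deg [33.26 -0.36] approach [-0.034  0.547 -0.836] xaz 92.81 yaz 3.04
```

```bash

python3 -m inch '[{"linear":[0,-0.005,-0.001],"twist":0,"gripper":0},{"linear":[0,-0.005,-0.001],"twist":0,"gripper":0}]' | egrep "time|pos|force"; python3 -m inch '[{"linear":[0,0,0],"twist":0,"gripper":0.5},{"linear":[0,0,0],"twist":0,"gripper":0.5},{"linear":[0,0,0],"twist":0,"gripper":0.5},{"linear":[0,0,0],"twist":0,"gripper":0.5}]' | egrep "pos|force|width"; python3 -c "
from h import *
snap('side','q')"; python3 jar.py q;python3 mc.py q
```

```text
time: 21.03
tool_pos: [0.5964, 0.0368, 0.0798]
wrist_force: [-0.4, -3.1, 2.4]
tool_pos: [0.5956, 0.0374, 0.0793]
wrist_force: [-0.4, -0.8, -1.1]
width: 0.0457
q 1456 jar x,z [-7.33 71.18] yawdeg -0.16 rms 1.1
handle top: along [-90.3 -67. ] y [-12.3   0.7  13.6] n 67.4
 top slope deg 0.62  cross -0.29
left (np.float64(29.5), np.float64(-1.3)) right (np.float64(-29.7), np.float64(-5.0)) along range -99.4 [-98.5 -31.8 -31.3]
 toe along (n<4) [-99.  -98.7 -98.7]
 ramp deg -33.3 toe (n=0) -12.6
pin 1 427 [-44.6  48.2  68.9] 38.0 56.9
pin -1 329 [-46.1 -48.9  68.8] -61.9 -38.2
force [0.3 0.4 0.1] w 0.0468
```

```bash

python3 -m inch '[{"linear":[0.004,-0.07,0.107],"twist":0,"gripper":0.5},{"linear":[0.012,-0.2,0.31],"twist":0,"gripper":0.5},{"linear":[0.024,-0.4,0.62],"twist":0,"gripper":0.5},{"linear":[0.026,-0.44,0.67],"twist":0,"gripper":0.5},{"linear":[0.026,-0.44,0.67],"twist":0,"gripper":0.5}]' | egrep "time|pos|force"; python3 -c "
from h import *
snap('side','r')"; python3 jar.py r;python3 mc.py r
for i in 1 2; do python3 -m inch '[{"linear":[-0.63,0.38,0.02],"twist":0,"gripper":0.5},{"linear":[-0.63,0.38,0.02],"twist":0,"gripper":0.5},{"linear":[-0.63,0.38,0.02],"twist":0,"gripper":0.5}]' >/dev/null; done; python3 st.py; python3 -c "
from h import *
snap('wrist','s');snap('top','s')"; python3 m.py s 2>/dev/null| grep red
```

```text
time: 21.88
tool_pos: [0.6008, -0.0095, 0.1502]
wrist_force: [0.4, -0.6, 0.9]
r 1453 jar x,z [-7.28 71.21] yawdeg -0.06 rms 1.05
handle top: along [-90.1 -17.3] y [-49.    0.6  13.1] n 67.4
 top slope deg -1.48  cross 1.25
left (np.float64(29.8), np.float64(-2.9)) right (np.float64(-29.1), np.float64(-9.7)) along range -99.3 [-99.  -30.6 -30.2]
t 22.48 q [-0.371  0.021  1.653  0.527  1.725 -0.41 ] p [0.467  0.0722 0.1483] rot [-3.124  -0.5846  1.6185] w 0.0472 F [-0.1 -0.6 -0. ]
 lean toward body x,y deg [33.5  -0.84] approach [-0.044  0.55  -0.834] xaz 92.73 yaz 3.29
top red [321, 302, 11, 11, 107] med [0.471 0.075 0.09 ] lo [0.461 0.064 0.056] hi [0.479 0.085 0.093]Traceback (most recent call last):
  File "mc.py", line 23, in <module>
    k=(abs(w[:,1])<20)&(n<24);print(' toe along (n<4)',np.percentile(al[(n<4)&(abs(w[:,1])<25)],[50,95,99]).round(1) if (n<4).sum() else None)
                                                       ~~~~~~~~~~~~~^^^^^^^^^^^^^^^^^^^^^^^^^^^^^^^^^^^^^^^
    return _quantile_unchecked(
        a, q, axis, out, overwrite_input, method, keepdims, weights)
    return _ureduce(a,
                    func=_quantile_ureduce_func,
    ...<5 lines>...
                    overwrite_input=overwrite_input,
                    method=method)
    r = func(a, **kwargs)
    result = _quantile(arr,
                       quantiles=q,
    ...<2 lines>...
                       out=out,
                       weights=wgt)
    slices_having_nans = np.isnan(arr[-1, ...])
                                  ~~~^^^^^^^^^
IndexError: index -1 is out of bounds for axis 0 with size 0
```

View pics/s_wrist.png

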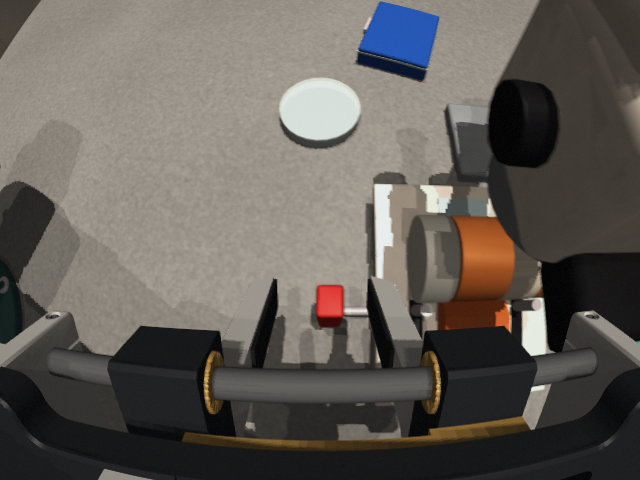

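```bash
python3 - <<'E'
from wr import *
s={k:np.array(v) for k,v in np.load('s_wrist.npz').items()};W=wpts(s,[.467,.0722,.1483],[-3.124,-.5846,1.6185])
hsv=cv2.cvtColor(s['image'],cv2.COLOR_RGB2HSV);m=((hsv[...,0]<4)|(hsv[...,0]>175))&(hsv[...,1]>150)
w=W[m];t=w[w[:,2]>.086];print(len(t),t.mean(0),t.min(0),t.max(0),st(t.mean(0)))
E
```

```text
835 [0.4725722  0.07385883 0.08987112] [0.4629389 0.0421603 0.0860288] [0.56815236 0.12751346 0.24893491] [-42.08574904 123.99055617  89.87112436]
```

```bash

python3 -m inch '[{"linear":[0.045,0.01,-0.25],"twist":0,"gripper":0.5},{"linear":[0.045,0.01,-0.5],"twist":0,"gripper":0.5},{"linear":[0.045,0.01,-0.7],"twist":0,"gripper":0.5},{"linear":[0.045,0.01,-0.78],"twist":0,"gripper":0.5},{"linear":[0.045,0.01,-0.78],"twist":0,"gripper":0.5}]' | egrep "time|pos|force";python3 -m inch '[{"linear":[0,0,0],"twist":0,"gripper":0},{"linear":[0,0,0],"twist":0,"gripper":0},{"linear":[0,0,0],"twist":0,"gripper":0},{"linear":[0,0,0],"twist":0,"gripper":0},{"linear":[0,0,0],"twist":0,"gripper":0},{"linear":[0,0,0],"twist":0,"gripper":0}]'; python3 -c "
from h import *
snap('side','t');snap('wrist','t')"; python3 jar.py t
```

```text
time: 23.0
tool_pos: [0.4765, 0.0698, 0.0704]
wrist_force: [1.3, 0.9, 0.2]
time: 23.5
tool_pos: [0.4711, 0.0691, 0.0736]
ee_rot: [-3.119, -0.581, 1.62]
wrist_force: [-17.5, -7.2, 9.6]
width: 0.0186
t 1450 jar x,z [-7.29 71.17] yawdeg -0.11 rms 1.09
```

View pics/t_wrist.png

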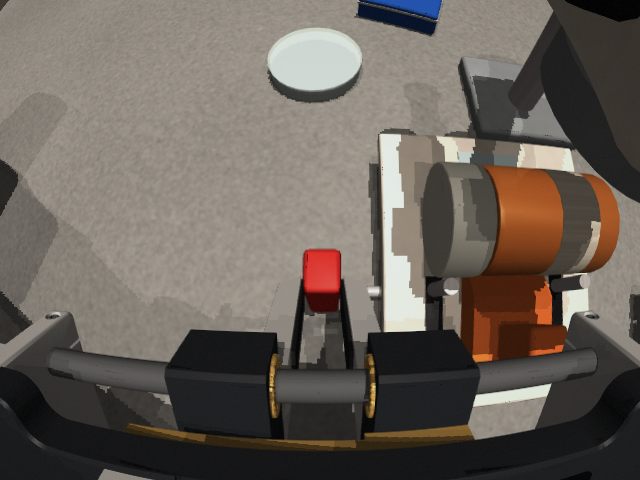

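```bash

python3 -m inch '[{"linear":[-0.04,0,-0.02],"twist":0,"gripper":0},{"linear":[-0.04,0,-0.02],"twist":0,"gripper":0}]'|egrep "pos|force|width"; python3 -m inch '[{"linear":[0.002,-0.05,-0.007],"twist":0,"gripper":0},{"linear":[0.005,-0.1,-0.014],"twist":0,"gripper":0},{"linear":[0.008,-0.15,-0.021],"twist":0,"gripper":0},{"linear":[0.01,-0.2,-0.028],"twist":0,"gripper":0},{"linear":[0.01,-0.2,-0.028],"twist":0,"gripper":0}]'; python3 -c "
from h import *
snap('side','u')"; python3 jar.py u
```

```text
tool_pos: [0.4711, 0.0691, 0.0736]
wrist_force: [-9.9, -5.5, 9.7]
width: 0.019
time: 24.18
tool_pos: [0.472, 0.0505, 0.0709]
ee_rot: [-3.129, -0.585, 1.622]
wrist_force: [-8.9, -0.9, 11.4]
width: 0.0187
u 1432 jar x,z [-7.29 71.16] yawdeg -0.15 rms 1.07
```

```bash

python3 -m inch '[{"linear":[-0.01,-0.05,0.005],"twist":0,"gripper":0},{"linear":[-0.01,-0.1,0],"twist":0,"gripper":0},{"linear":[-0.01,-0.15,-0.006],"twist":0,"gripper":0},{"linear":[-0.01,-0.2,-0.01],"twist":0,"gripper":0},{"linear":[-0.01,-0.25,-0.015],"twist":0,"gripper":0},{"linear":[-0.01,-0.27,-0.02],"twist":0,"gripper":0},{"linear":[-0.01,-0.27,-0.02],"twist":0,"gripper":0}]'; python3 st.py; python3 -c "
from h import *
snap('side','v');snap('wrist','v')"; python3 jar.py v
```

```text
time: 24.82
tool_pos: [0.4733, 0.0243, 0.0674]
ee_rot: [-3.134, -0.586, 1.621]
wrist_force: [-3.5, 6.5, 6.0]
width: 0.0183
t 24.82 q [-0.457  0.13   1.708  0.501  1.617 -0.566] p [0.4733 0.0243 0.0674] rot [-3.1339 -0.5865  1.6208] w 0.0183 F [-3.5  6.5  6. ]
 lean toward body x,y deg [33.6  -0.37] approach [-0.035  0.552 -0.833] xaz 92.86 yaz 3.11
v 1445 jar x,z [-7.34 71.24] yawdeg -0.25 rms 1.07
```

```bash

python3 -m inch '[{"linear":[-0.003,-0.02,0.005],"twist":0,"gripper":0},{"linear":[-0.003,-0.02,0.005],"twist":0,"gripper":0},{"linear":[-0.003,-0.02,0.005],"twist":0,"gripper":0}]'; python3 -c "
from h import *
snap('side','w');snap('wrist','w')"; python3 jar.py w
```

```text
time: 25.17
tool_pos: [0.4732, 0.0242, 0.0674]
ee_rot: [-3.135, -0.589, 1.621]
wrist_force: [-0.9, 12.4, 2.3]
width: 0.0189
w 1441 jar x,z [-7.28 71.21] yawdeg -0.21 rms 1.07
```

View pics/w_wrist.png

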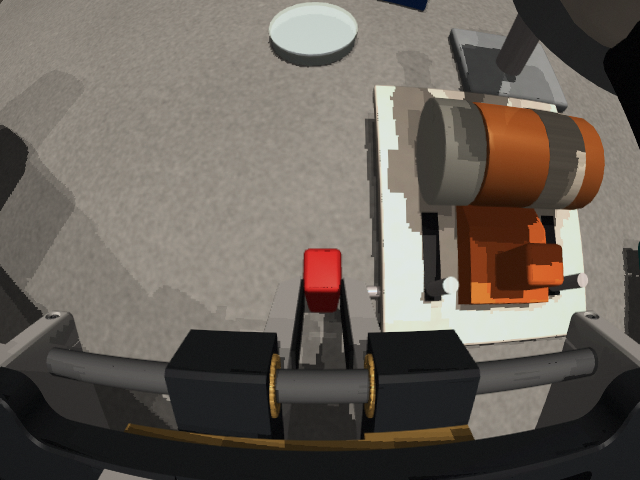

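```bash

python3 -m inch '[{"linear":[0,0.03,0],"twist":0,"gripper":0},{"linear":[0,0.03,0],"twist":0,"gripper":0}]'|egrep "pos|force"; python3 -m inch '[{"linear":[0,0,0],"twist":0,"gripper":0.5},{"linear":[0,0,0],"twist":0,"gripper":0.5},{"linear":[0,0,0],"twist":0,"gripper":0.5},{"linear":[0,0,0],"twist":0,"gripper":0.5},{"linear":[0,0,0],"twist":0,"gripper":0.5}]'; python3 -m inch '[{"linear":[0,-0.06,0.1],"twist":0,"gripper":0.5},{"linear":[0.01,-0.3,0.45],"twist":0,"gripper":0.5},{"linear":[0.02,-0.5,0.75],"twist":0,"gripper":0.5},{"linear":[0.03,-0.6,1],"twist":0,"gripper":0.5},{"linear":[0.03,-0.6,1],"twist":0,"gripper":0.5}]'; python3 -m inch '[{"linear":[-0.5,-0.6,0.9],"twist":0,"gripper":0.5},{"linear":[-0.5,-0.6,0.9],"twist":0,"gripper":0.5},{"linear":[-0.5,-0.6,0.9],"twist":0,"gripper":0.5},{"linear":[-0.5,-0.6,0.9],"twist":0,"gripper":0.5}]'; for n in x; do python3 -c "
from h import *
snap('side','x');snap('wrist','x');snap('top','x')"; done; python3 jar.py x; python3 m.py x | egrep "^top (red|orange|turq|blue)|^side (turq|blue|orange)"
```

```text
tool_pos: [0.4733, 0.0244, 0.0674]
wrist_force: [-2.6, 3.1, 5.7]
time: 25.85
tool_pos: [0.4733, 0.0231, 0.0662]
ee_rot: [-3.134, -0.58, 1.619]
wrist_force: [0.3, 0.1, -0.2]
width: 0.0459
time: 26.27
tool_pos: [0.4792, -0.04, 0.1725]
ee_rot: [3.137, -0.574, 1.624]
wrist_force: [0.5, -0.4, 1.1]
width: 0.0468
time: 26.6
tool_pos: [0.4261, -0.0998, 0.2616]
ee_rot: [3.142, -0.573, 1.621]
wrist_force: [1.1, -0.3, 0.1]
width: 0.0469
x 1455 jar x,z [-7.33 71.22] yawdeg -0.18 rms 1.06
top orange [415, 178, 14, 12, 79] med [ 0.764 -0.15   0.012] lo [ 0.752 -0.165  0.004] hi [ 0.776 -0.136  0.019]
top orange [415, 188, 17, 15, 78] med [ 0.724 -0.147  0.019] lo [ 0.716 -0.166  0.013] hi [ 0.74  -0.138  0.052]
top orange [331, 239, 18, 26, 104] med [0.577 0.036 0.052] lo [0.568 0.025 0.044] hi [0.609 0.059 0.096]
top red [341, 302, 12, 10, 105] med [0.471 0.032 0.083] lo [0.464 0.021 0.047] hi [0.481 0.043 0.087]
top turq [322, 151, 54, 36, 1498] med [0.781 0.021 0.065] lo [ 0.754 -0.033  0.038] hi [0.817 0.077 0.072]
top blue [0, 237, 17, 10, 41] med [0.626 0.81  0.016] lo [0.617 0.791 0.013] hi
[... 503 characters left out ...]
0.015] lo [ 0.721 -0.18   0.   ] hi [ 0.778 -0.136  0.019]
side orange [305, 227, 34, 21, 356] med [0.591 0.128 0.102] lo [0.567 0.093 0.093] hi [0.604 0.142 0.108]
side orange [272, 228, 45, 38, 420] med [0.639 0.104 0.098] lo [0.611 0.023 0.047] hi [0.654 0.141 0.107]
side turq [182, 264, 67, 68, 2512] med [0.798 0.033 0.063] lo [ 0.762 -0.035  0.02 ] hi [0.828 0.081 0.07 ]
side blue [213, 115, 19, 17, 241] med [ 0.465 -0.27   0.064] lo [ 0.444 -0.292  0.054] hi [ 0.482 -0.253  0.067]
side blue [434, 296, 81, 76, 3030] med [0.551 0.441 0.027] lo [0.505 0.383 0.025] hi [0.596 0.495 0.03 ]
side blue [432, 323, 48, 53, 201] med [0.593 0.429 0.012] lo [0.578 0.374 0.004] hi [0.607 0.48  0.018]
```

View pics/x_wrist.png

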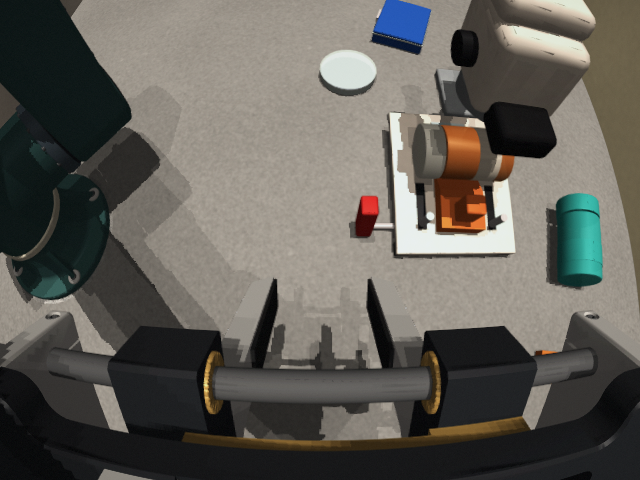

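View pics/x_side.png

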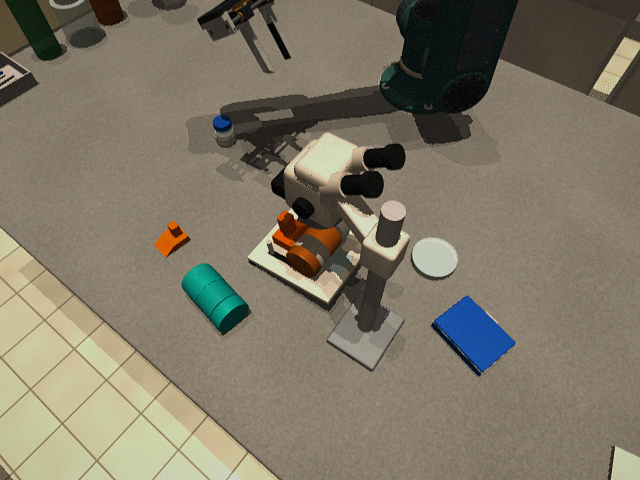

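```bash
python3 - <<'E'
from wr import *
o=robot.get_obs()
for tag,p,r in(('x',o['tool_pos'],o['ee_rot']),('s',[.467,.0722,.1483],[-3.124,-.5846,1.6185])):
    s={k:np.array(v) for k,v in np.load(tag+'_wrist.npz').items()};W=st(wpts(s,p,r))
    hsv=cv2.cvtColor(s['image'],cv2.COLOR_RGB2HSV);m=((hsv[...,0]<4)|(hsv[...,0]>175))&(hsv[...,1]>150)
    w=W[m];w=w[(abs(w[:,1]-124)<14)&(w[:,2]<100)];t=w[w[:,2]>w[:,2].max()-6];print(tag,len(t),np.median(t,0).round(1),np.percentile(t,[2,98],axis=0).round(1).tolist())
for tag in 'as':
  pass
for tag in('a','x'):
    s={k:np.array(v) for k,v in np.load(tag+'_top.npz').items()};W=st(pts(s));hsv=cv2.cvtColor(s['image'],cv2.COLOR_RGB2HSV);m=((hsv[...,0]<5)|(hsv[...,0]>174))&(hsv[...,1]>150)
    w=W[m];w=w[(abs(w[:,1]-124)<14)];w=w[w[:,2]>w[:,2].max()-6];print(tag,len(w),w.mean(0).round(2))
print(np.round(o['wrist_force'],1))
E
```

```text
x 329 [-84.2 127.4  80. ] [[-94.4, 118.2, 77.2], [-72.3, 136.2, 81.5]]
s 840 [-42.2 124.5  89.3] [[-52.8, 115.3, 86.7], [-30.6, 133.1, 90.8]]
a 63 [-40.94 124.58  90.87]
x 29 [-86.28 125.46  85.63]
[-0.6 -0.2  0. ]
```

```bash
python3 -m inch '[{"linear":[0,0,0],"twist":0,"gripper":0.5},{"linear":[0,0,0],"twist":0,"gripper":0.5},{"linear":[0,0,0],"twist":0,"gripper":0.5},{"linear":[0,0,0],"twist":0,"gripper":0.5},{"linear":[0,0,0],"twist":0,"gripper":0.5},{"linear":[0,0,0],"twist":0,"gripper":0.5}]' | grep time; python3 -c "
from h import *
snap('side','y')"; python3 jar.py y; python3 -c "
from h import *
print(robot.close_job())"
```

```text
time: 27.25
y 1450 jar x,z [-7.28 71.15] yawdeg -0.23 rms 1.08
the job is handed in; nothing more can be done
None
```

I put the larger orange chock snug against the jar, let go of it, and then pulled the red knob fully downhill. The jar now rests on the chock alone. I handed the job in at about 27 s.

**Tool lean:** the moves offer no tilt command. I got a 33° lean by repeatedly commanding poses just beyond the arm's reach, where the controller lets the tool tilt and keeps that tilt. I then twisted the lean round to face uphill.

**Chock:** on the last wrist view taken close up, it sat flat within about 1°, centred within about 1 mm between the pins, and roughly square. My edge fit for squareness is rough because shadow and the jar's own orange got in the way. While seating it I pushed the jar up to 1.5 mm uphill, eased back, and reseated it once.

**Jar:** it ended about 0.4 mm uphill of where it started and did not move while the pins were drawn back or afterwards.

**Knob:** it stopped hard at the end of its travel, 45 mm by both the arm's motion and the top camera. The wrist camera read 42 mm, but that was a distant, oblique view.

**Other things on the bench:** the vial, slide box, turquoise jar and small chock measured where they were at the start. The dish and microscope I checked only by eye, and they looked unmoved. The forces I read stayed low, with a highest reading of about 21 N, when gripping the knob.

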